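# Take down the packer pile and set the packing to the height gauge

### The arm

A 6-joint arm with a two-finger parallel gripper is mounted at the origin on the work surface. World frame = base frame: x ahead of the robot, y to its left, z up, the work surface at z = 0. Lengths are in m, angles in rad, forces in N, time in s.
With the tool pointing down it reaches from about 0.35 to 0.975 m from the base axis. Payload 4.9 kg.
Tool frame: the origin (TCP) lies on the front face of the gripper's body, between the roots of the fingers; the fingertips stand ctrl.finger_overhang ahead of it and the grasp point (between the pads) lies 54 mm ahead of it (ctrl.finger_overhang is the distance from the TCP to the fingertips, in m); z points along the fingers, y is the line along which they close (so a half turn about z gives the same grasp; the last joint's range is limited). The gripper opens to 85 mm and grips with 20 to 120 N. Pads are 22 mm wide; open, the fingers measure 114 mm over their backs; the gripper's body (76 mm by 85 mm) begins 54 mm behind the grasp point. The pads swing forward as they close: fully open they stand 13 mm farther back than shut.
Start: joints at [1.199, 0.053, 1.613, -0, 1.476, -0.119], TCP at [0.156, 0.605, 0.304] pointing down, gripper open.
Joint ranges: [-3.01, 3.01], [-1.01, 2.22], [0.06, 2.58], [-1.02, 4.17], [0.09, 2.62], [-3.14, 3.14]. Speed limits (rad/s): [2.57, 2.57, 3.14, 3.14, 3.14, 3.14].

### API

Orientations are given as a rotation vector (axis times angle).
In Python, from station import ctrl, vision gives the robot as it stands. The module is installed in compiled form; this text tells all that it offers.
- The arm moves only by the tool drive_tool, never from a script. Its argument "rows" is a list of rows, each a list of 2 entries, a list of its own where there are three numbers: the shift along the tool's x, y, z in m, then the turn about the tool's z in rad. A call has 1 to 10 rows; each row shifts and turns the commanded pose from where the row before left it, along the tool's axes as they then stand; what a row does not reach is not made up. A row lasts 1/10 s, in which the tool goes at most 50 mm and 8.59 degrees, less where a joint would pass 70% of its speed; a pose out of reach is approached as far as the arm can. A call with a gripper value outside its range is refused whole. "jaw" is the closure, from 0 (fully open) to 1 (shut), set as the call begins (left out, the last holds). The fingers move at their own pace and stop on an object; "grip_force" is the grip in N (left out, the last holds). Time passes only in rows, so rows that do not move let the fingers close. It gives the time, the measured TCP pose, the force, the opening and the grip force at its end, in the units of the state.
- ctrl.get_obs(): the state, without advancing time (a new reading comes with each control period).
- vision.get_image(name): name is "scene" or "side" or "wrist"; returns a dict with "image" (400x640x3 uint8, blue, green, red), "vertical_fov" (degrees; the focal length in pixels is half the picture's height over the tangent of half this angle, whatever the lens; pixels are square), "cx", "cy" (the principal point, pixels), "R" (3x3) and "t" (3): a world point X has camera coordinates R X + t. Camera axes: x right, y down, z forward; pixel columns grow to the right and rows downward; lengths in m; the calibration is good to about 2 mm. A picture is of the moment at which its call begins. There is no depth.
- ctrl.finish_job(): hands the job in; it is judged then, once.
The state is a dict: "t": time; "q": joint angles; "dq": joint speeds; "effort": joint torques, N m; "tool_pos": TCP position; "tool_rot": TCP orientation; "contact_force": force on the tool from outside, world axes, zero at the start; "wrist_torque": the same for the moment, N m; "opening": finger opening in m; "grip_force": force on a finger pad.
Only numpy, scipy, OpenCV 4.12 (cv2) and the standard library are available. Lean on these libraries where they do the work, as an engineer would, in place of code of your own. Each camera call takes 0.05 s, during which the arm holds its last target. There are 200 camera calls.

### The job

Take down the pile of walnut packers. Put the spacer ring over the post of its stand, lay the middle packer in the rack board between its two cleats, and on the gauge plate stack the long packer with the short packer on top of it, both centred on the outlined pad and in line with it, so that the top comes level with the top of the steel gauge block. Let everything rest flat and the same way up as it was, and leave the glue bottle, the drink can and the hand plane where they are.

Things in the scene. Friction and masses are not known exactly. Their poses are not given: they have to be found in the camera images.
- long_packer: Longest walnut board, 66 mm (its x) by 150 mm (its y) by 20 mm thick, about 130 g; at the start it lies on the bench as the bottom of the pile. Origin: centre of its underside; z up. It is gripped across its 66 mm. Dark brown like all the pile.
- middle_packer: Walnut board, 58 mm (its x) by 115 mm (its y) by 26 mm thick, about 110 g; at the start it lies on the long packer, lengthwise with it. Origin: centre of its underside; z up. Dark brown like all the pile.
- short_packer: Walnut board, 50 mm (its x) by 75 mm (its y) by 30 mm thick, about 75 g; at the start it lies on the middle packer, lengthwise with it. Origin: centre of its underside; z up. It may be set aside on the bare bench meanwhile: the bench around the point 0.46 m straight ahead of the robot base is always clear, for 60 mm round about. Dark brown like all the pile.
- spacer_ring: Walnut ring, 46 mm outside diameter, 26 mm bore, 30 mm tall, about 30 g; at the start it lies flat on top of the pile, on the short packer. Origin: centre of its underside, on its axis; z up. Same dark brown walnut.
- gauge_plate: Fixed grey laminated plate, 96 (x) by 204 (y) by 10 mm, with a thin black outline 72 by 156 mm (the pad) and, beyond the outline, an upright steel gauge block, 40 by 20 mm, its centre 103 mm along +y, its top 60 mm above the bench. Origin: on the bench under the centre of the outlined pad (not of the plate); z up. The long packer's underside goes 10 mm above the origin, the short one's 30 mm.
- rack_board: Fixed grey laminated board, 80 mm (its x) by 163 mm (its y) by 8 mm thick, with a cleat 16 mm wide and 12 mm high along each short end, open at both long sides; 131 mm clear along y between the cleats. Origin: on the bench under its centre; z up. The middle packer lies on it, lengthwise along y, its underside 8 mm above the origin.
- post_stand: Fixed grey laminated disc, 90 mm diameter, 8 mm thick, with an upright steel post of 10 mm diameter in the middle that rises 45 mm above the disc (53 mm above the bench). Origin: on the bench under the post's axis; z up. The ring goes over the post and lies on the disc, its underside 8 mm above the origin.
- glue_bottle: White glue bottle with black cap, 56 mm diameter, 130 mm tall, standing on the bench. Origin: centre of its underside. Not part of the work: leave alone.
- drink_can: Red drink can, 66 mm diameter, 122 mm tall, standing on the bench. Origin: centre of its underside. Leave alone.
- block_plane: Small dark steel hand plane with wooden knob and palm rest, 48 mm (its x) by 150 mm (its y), 46 mm tall, lying on the bench at the far side. Origin: centre of its underside. Leave alone.
Not all that is in view belongs to the job. Leave any pink or red look-alike of the long_packer alone.

How it is judged:
By the outcome, as a careful person would: the job done as asked, in the order asked, and still so for the second after the job is handed in, with the robot touching nothing.
It also fails if it takes over 144 s, if anything falls off the work surface, if the arm or the gripper's body presses on something with over 40 N, if the wrist force passes 120 N, or if a joint passes its speed limit or range.

## Working session

There is one attempt and no reset: what is moved stays moved. The work goes in short steps, Python scripts to look and compute and a tool call to move; the robot and the scene stay as the last step left them, time stands still between calls to the robot, and variables do not carry over. Pictures are saved under pics/ and viewed, at most 14 in all, crops included, and the job is handed in when it is done.

Besides the shell and the picture viewer there is one more tool, called as name(argument=value, ...), one argument or row to a line, values as JSON. drive_tool: Moves the arm, as the interface text tells. Its arguments: {"type":"object","properties":{"rows":{"type":"array","items":{"type":"array"}},"jaw":{"type":"number"},"grip_force":{"type":"number"}},"required":["rows"]}

```bash
mkdir -p pics
cat > h.py <<'E'
import numpy as np, cv2
from station import ctrl, vision
def grab(n,save=None):
    d=vision.get_image(n)
    if save: cv2.imwrite('pics/'+save,d['image'])
    return d
def foc(d): return 200/np.tan(np.radians(d['vertical_fov'])/2)
def ray(d,px,z):
    px=np.atleast_2d(np.array(px,float)); f=foc(d)
    R=np.array(d['R']);t=np.array(d['t'])
    c=-R.T@t
    v=np.c_[(px[:,0]-d['cx'])/f,(px[:,1]-d['cy'])/f,np.ones(len(px))]@R
    s=(z-c[2])/v[:,2]
    return c+v*s[:,None]
def proj(d,X):
    X=np.atleast_2d(X); c=X@np.array(d['R']).T+np.array(d['t']); f=foc(d)
    return np.c_[c[:,0]/c[:,2]*f+d['cx'],c[:,1]/c[:,2]*f+d['cy']]
E
python3 - <<'E'
from h import *
np.set_printoptions(precision=4,suppress=True)
for n in('scene','side','wrist'):
    d=grab(n,n+'0.png');print(n,d['vertical_fov'],d['cx'],d['cy'],-np.array(d['R']).T@d['t'],np.array(d['R'])[2])
o=ctrl.get_obs();print(o,ctrl.finger_overhang)
E
```

```text
scene 51.14823895537947 329.6609168703426 201.99659665548424 [1.0595 0.8705 0.9034] [-0.4087 -0.6229 -0.667 ]
side 57.10956843911533 318.59518206446086 199.53426419742536 [ 0.482  -0.751   0.7538] [ 0.0627  0.7749 -0.6289]
wrist 67.91224434536484 324.20989248544674 199.7289840427439 [0.0874 0.6237 0.3723] [ 0.276  -0.0717 -0.9585]
{'t': 0.15, 'q': array([ 1.199 ,  0.0533,  1.614 , -0.    ,  1.476 , -0.119 ]), 'dq': array([-0.0004, -0.0016, -0.0024, -0.0008,  0.0025, -0.001 ]), 'effort': array([  0.0001, -39.4244, -37.072 ,  -0.0001,   0.0046,   0.    ]), 'tool_pos': array([0.1562, 0.6048, 0.3029]), 'tool_rot': array([-0.396 , -3.1161,  0.0025]), 'contact_force': array([-0.1198, -0.0308,  0.2215]), 'wrist_torque': array([-0.0371, -0.0146,  0.0184]), 'grip_force': 0.0, 'opening': 0.08526685335639529} 0.0726
```

View pics/scene0.png

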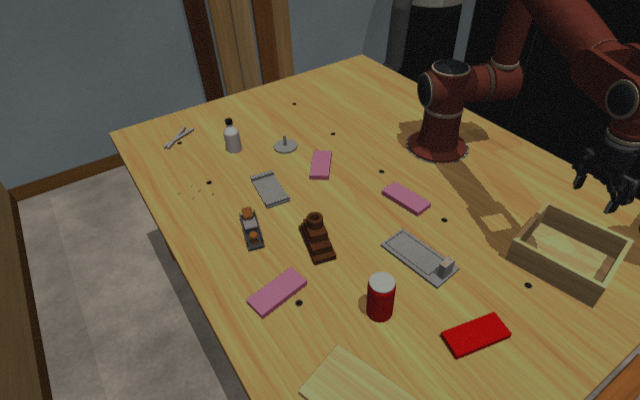

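View pics/side0.png

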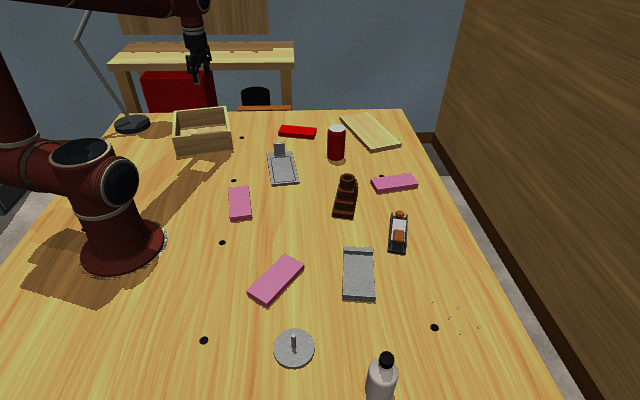

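The scene view shows the brown pile at (317,238), the gauge plate at (420,257), the rack at (270,188), the post stand at (285,145), the plane at (251,228) and the can at (380,297). The side view shows the pile at (346,195), plate at (283,168), rack at (359,273) and post at (294,345).
Look-alikes of the pile in the scene view are the pink boards (278,291), (406,198) and (320,164), the red board (476,335) and the dark plane (251,228). I choose the dark brown stack at (317,238).

Run:
```python
from h import *
np.set_printoptions(precision=4,suppress=True)
c={}
for n,(x,y,w,h) in {'scene':(285,195,70,80),'side':(320,160,50,70)}.items():
    im=cv2.imread(f'pics/{n}0.png')[y:y+h,x:x+w]; c[n]=cv2.resize(im,(400,int(400*h/w)),interpolation=cv2.INTER_CUBIC)
H=max(v.shape[0] for v in c.values())
cv2.imwrite('pics/crop.png',np.hstack([cv2.copyMakeBorder(v,0,H-v.shape[0],0,0,0) for v in c.values()]))
ds={n:vision.get_image(n) for n in('scene','side')}
Z={'pile':.106,'plate':.01,'rack':.008,'post':.053}
P={'scene':{'pile':(314,217),'plate':(419,258),'rack':(270,189),'post':(284.5,137)},
'side':{'pile':(347,177),'plate':(283,170),'rack':(359,275),'post':(293.5,337)}}
for n in P:
  for k in Z: print(n,k,ray(ds[n],P[n][k],Z[k])[0])
```

```text
scene pile [0.6409 0.1519 0.106 ]
scene plate [0.4422 0.3729 0.01  ]
scene rack [ 0.6362 -0.1358  0.008 ]
scene post [ 0.4707 -0.3194  0.053 ]
side pile [0.6404 0.1513 0.106 ]
side plate [0.4411 0.3391 0.01  ]
side rack [ 0.639  -0.1461  0.008 ]
side post [ 0.4686 -0.3363  0.053 ]
```

View pics/crop.png

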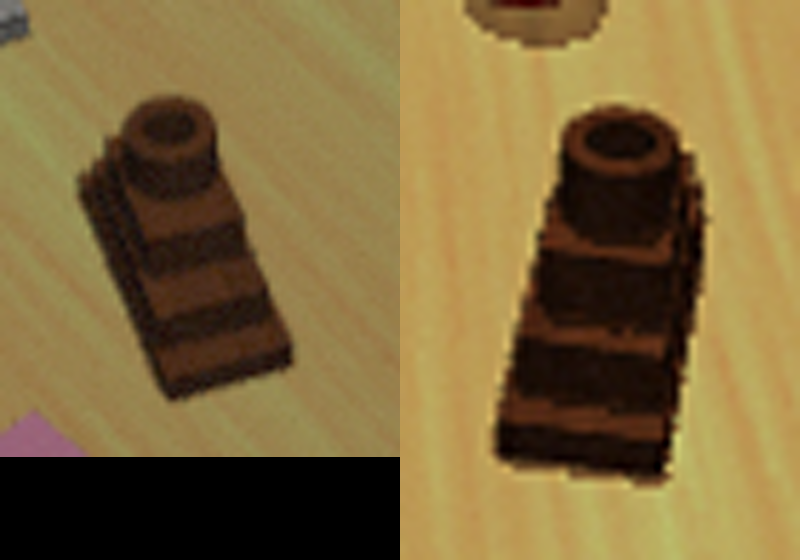

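The crop confirms the chosen pile: ring, short, middle and long packers, with the ring top at about (314,218) in the scene view, and both views agree on (0.641, 0.152). I'll move over the plate for a wrist look.

drive_tool(
  rows=[
    [[-0.037,-0.0185,0],0],
    [[-0.037,-0.0185,0],0],
    [[-0.037,-0.0185,0],0],
    [[-0.037,-0.0185,0],0],
    [[-0.037,-0.0185,0],0],
    [[-0.037,-0.0185,0],0],
    [[-0.037,-0.0185,0],0],
    [[-0.037,-0.0185,0],0],
    [[-0.037,-0.0185,0],0],
    [[0,0,0],0],
  ],
)

```text
t: 1.25
tool_pos: [0.44, 0.3577, 0.3038]
tool_rot: [0.405, 3.114, -0.002]
contact_force: [-0.8, 0.9, 0.3]
opening: 0.0854
grip_force: 0.0
```

```bash
cat >> h.py <<'E'
from scipy.spatial.transform import Rotation as Ro
def go(x,y,z,yaw=None):
    """shift in tool axes to TCP xyz, then turn so tool y lies along world angle yaw (deg, mod 180)"""
    o=ctrl.get_obs(); R=Ro.from_rotvec(o['tool_rot']).as_matrix()
    s=R.T@(np.array([x,y,z])-o['tool_pos']); cur=np.degrees(np.arctan2(R[1,1],R[0,1]))
    t=0 if yaw is None else -((yaw-cur+90)%180-90)
    print('shift',s.round(4),'turn',np.radians(t).round(4),'yaw',cur.round(2),'tilt',R[:,2].round(4),'at',o['tool_pos'].round(4))
E
python3 - <<'E'
from h import *
d=grab('wrist','w1.png'); o=ctrl.get_obs(); print(o['tool_pos'],o['tool_rot'])
R=np.array(d['R']);print((-R.T@d['t']).round(4))
E
```

```text
[0.43843729 0.35915355 0.3037612 ] [-4.02103172e-01 -3.11541631e+00  1.91647596e-04]
[0.3711 0.3771 0.3732]
```

View pics/w1.png

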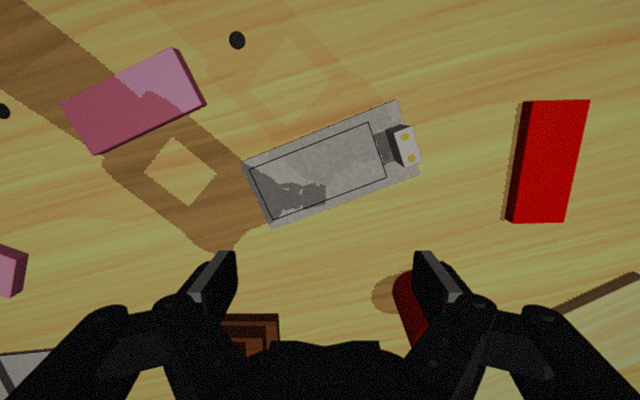

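The wrist view shows the gauge plate's outlined pad with corners at about (248,168), (370,122), (386,178), (272,220) and the block at (403,146). Part of the pile shows at (255,335).

Run:
```python
from h import *
np.set_printoptions(precision=4,suppress=True)
d=grab('wrist')
im=d['image'];g=cv2.cvtColor(im,cv2.COLOR_BGR2GRAY).astype(int);hsv=cv2.cvtColor(im,cv2.COLOR_BGR2HSV)
m=((hsv[...,1]<50)&(g>70)).astype(np.uint8); m[250:]=0; m[:, :235]=0; m[:, 440:]=0
m=cv2.morphologyEx(m,cv2.MORPH_CLOSE,np.ones((7,7)))
cs,_=cv2.findContours(m,0,2);c=max(cs,key=cv2.contourArea);print(cv2.contourArea(c))
b=cv2.boxPoints(cv2.minAreaRect(c));print(b)
for p in(b,[(248,168),(370,122),(386,178),(272,220)]):
    w=ray(d,p,.01)[:,:2]
    print(w,w.mean(0),[np.linalg.norm(w[i]-w[i-1]).round(4) for i in range(4)],[np.degrees(np.arctan2(*(w[i]-w[i-1])[::-1])).round(2) for i in range(4)])
print('block',ray(d,(403,146),.06))
cv2.imwrite('pics/w1c.png',cv2.resize(im[90:240,230:430],None,fx=4,fy=4,interpolation=cv2.INTER_CUBIC))
```

```text
12417.5
[[238.4482 163.6207]
 [398.4482  99.6207]
 [427.3448 171.8621]
 [267.3448 235.8621]]
[[0.4027 0.2609]
 [0.3789 0.4653]
 [0.4718 0.4844]
 [0.5035 0.2659]] [0.4392 0.3691] [np.float64(0.1009), np.float64(0.2058), np.float64(0.0949), np.float64(0.2208)] [np.float64(-177.18), np.float64(96.64), np.float64(11.6), np.float64(-81.74)]
[[0.4108 0.2705]
 [0.3951 0.4281]
 [0.4665 0.4332]
 [0.4837 0.2786]] [0.439  0.3526] [np.float64(0.0733), np.float64(0.1583), np.float64(0.0715), np.float64(0.1555)] [np.float64(-173.69), np.float64(95.69), np.float64(4.08), np.float64(-83.62)]
block [[0.4241 0.4495 0.06  ]]
```

View pics/w1c.png

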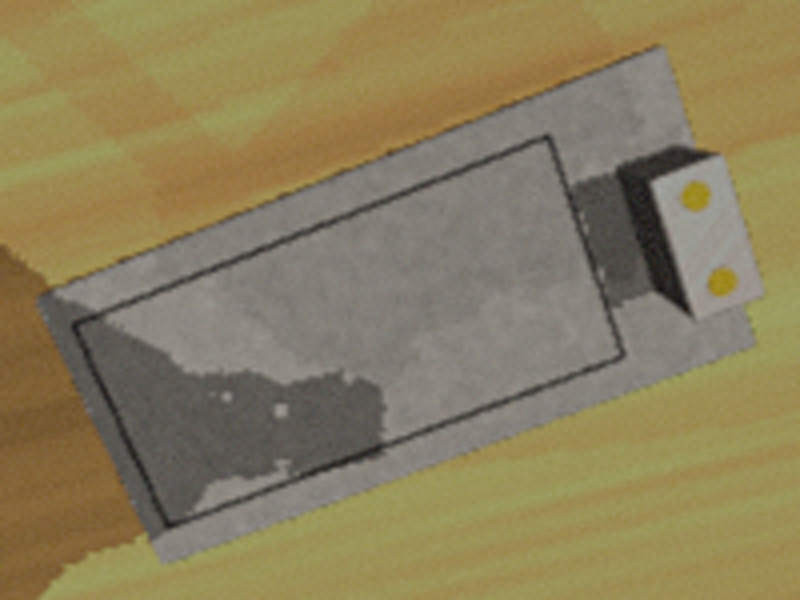

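Crop shows the pad outline's corners clearly, at crop (77,325), (549,137), (623,353), (168,524).

Run:
```python
from h import *
np.set_printoptions(precision=4,suppress=True)
d=grab('wrist')
p=np.array([(77,325),(549,137),(623,353),(168,524)])/4+(229.6,89.6)
w=ray(d,p,.01)[:,:2]
print(w,w.mean(0),[np.linalg.norm(w[i]-w[i-1]).round(4) for i in range(4)],[np.degrees(np.arctan2(*(w[i]-w[i-1])[::-1])).round(2) for i in range(4)])
go(.64,.15,.304)
```

```text
[[0.4136 0.2714]
 [0.3951 0.4249]
 [0.4648 0.4335]
 [0.4834 0.279 ]] [0.4392 0.3522] [np.float64(0.0703), np.float64(0.1547), np.float64(0.0703), np.float64(0.1556)] [np.float64(-173.8), np.float64(96.88), np.float64(6.98), np.float64(-83.13)]
shift [-0.2495 -0.1531 -0.0004] turn 0.0 yaw 75.5 tilt [-0.0006  0.0002 -1.    ] at [0.4368 0.3607 0.3037]
```

Pad: centre (0.439, 0.352), long axis at 96.9°, sizes check.

drive_tool(
  rows=[
    [[-0.0355,-0.022,0],0],
    [[-0.0355,-0.022,0],0],
    [[-0.0355,-0.022,0],0],
    [[-0.0355,-0.022,0],0],
    [[-0.0355,-0.022,0],0],
    [[-0.0355,-0.022,0],0],
    [[-0.0355,-0.022,0],0],
    [[0,0,0],0],
    [[0,0,0],0],
  ],
)

```text
t: 2.3
tool_pos: [0.639, 0.1502, 0.3035]
tool_rot: [-0.395, -3.116, -0.001]
contact_force: [-0.1, 0.1, -0.4]
opening: 0.0854
grip_force: 0.0
```

Run:
```python
from h import *
for i in range(4):
  d=grab('wrist','w2.png' if i==0 else None); print(ctrl.get_obs()['tool_pos'].round(4),(-np.array(d['R']).T@d['t']).round(4))
```

```text
[0.6385 0.1508 0.3036] [0.5702 0.169  0.3731]
[0.6383 0.151  0.3038] [0.5697 0.1695 0.3732]
[0.6382 0.1511 0.3039] [0.5695 0.1697 0.3733]
[0.6383 0.151  0.304 ] [0.5694 0.1698 0.3734]
```

View pics/w2.png

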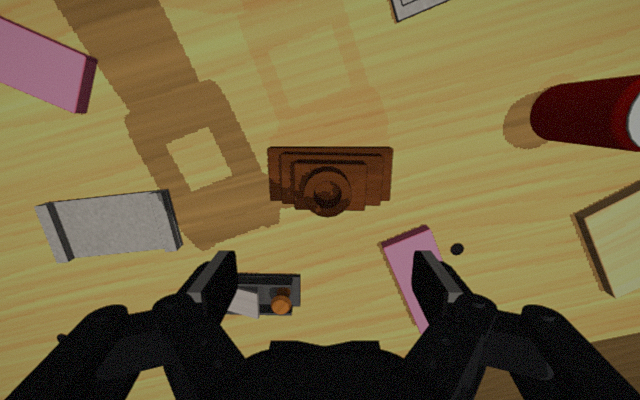

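The wrist view shows the pile's ring at about (327,190), with the long packer's top edge from (268,148) to (392,148). The rack is at (110,225), the plane at (270,295) and the can at (590,115). I'll zoom for corners.

Run:
```python
from h import *
im=cv2.imread('pics/w2.png')[135:225,260:400]
im=cv2.convertScaleAbs(im,alpha=2.2,beta=5)
cv2.imwrite('pics/w2c.png',cv2.resize(im,None,fx=5.5,fy=5.5,interpolation=cv2.INTER_CUBIC))
im=cv2.imread('pics/w2.png')[180:275,25:195]
cv2.imwrite('pics/w2r.png',cv2.resize(im,None,fx=4,fy=4,interpolation=cv2.INTER_CUBIC))
```

```text
(no output)
```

View pics/w2c.png

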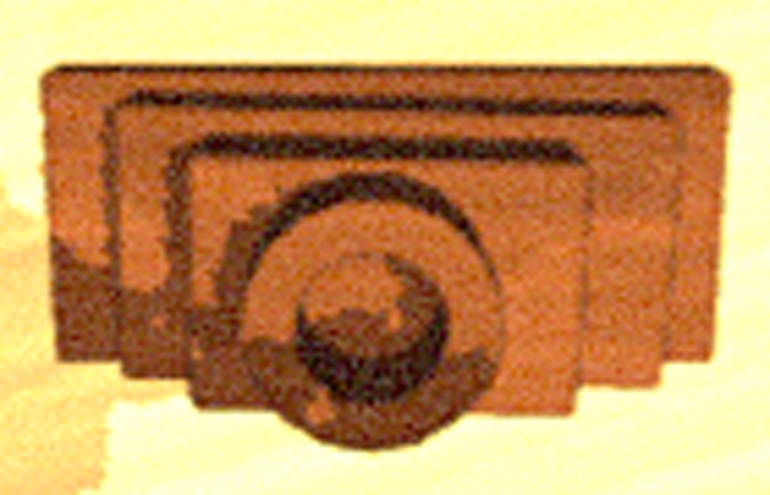

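View pics/w2r.png

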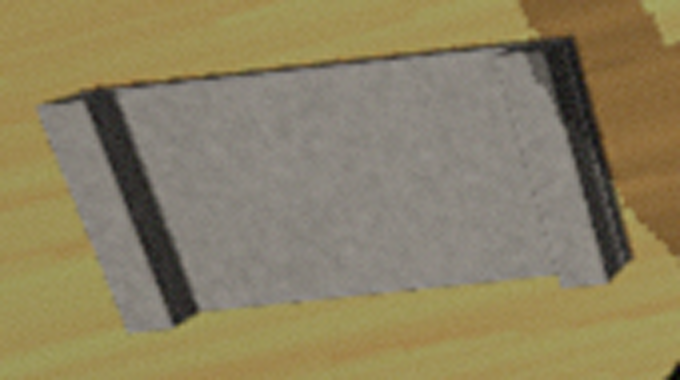

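Pile: nested corners clear. Rack: left cleat outer edge crop (38,104)-(128,331), right cleat outer top edge (548,40)-(608,283).

```bash
cat >> h.py <<'E'
def rect(w):
    print(w.round(4).tolist(),'c',w.mean(0).round(4),[np.linalg.norm(w[i]-w[i-1]).round(4) for i in range(4)],[np.degrees(np.arctan2(*(w[i]-w[i-1])[::-1])).round(2) for i in range(4)])
E
python3 - <<'E'
from h import *
d=grab('wrist')
def C(p,s,o): return (np.array(p)+.5)/s-.5+np.array(o)
for n,z,p in(('long',.02,[(45,72),(727,72),(712,361),(57,361)]),('mid',.046,[(119,108),(672,116),(658,387),(122,377)]),('short',.076,[(192,155),(585,162),(577,415),(195,408)])):
    print(n);rect(ray(d,C(p,5.5,(260,135)),z)[:,:2])
print('ring',ray(d,C([(371,324),(240,324),(502,324)],5.5,(260,135)),.106))
rect(ray(d,C([(38,104),(548,42),(608,283),(128,331)],4,(25,180)),.02)[:,:2])
go(.641,.152,.25)
E
```

```text
long
[[0.5929, 0.0955], [0.6291, 0.2373], [0.692, 0.2221], [0.6554, 0.0787]] c [0.6423 0.1584] [np.float64(0.0647), np.float64(0.1464), np.float64(0.0648), np.float64(0.148)] [np.float64(165.0), np.float64(75.69), np.float64(-13.58), np.float64(-104.32)]
mid
[[0.6016, 0.1131], [0.6306, 0.22], [0.6858, 0.2062], [0.6558, 0.0976]] c [0.6435 0.1592] [np.float64(0.0564), np.float64(0.1107), np.float64(0.057), np.float64(0.1126)] [np.float64(163.98), np.float64(74.86), np.float64(-14.09), np.float64(-105.44)]
short
[[0.6102, 0.1288], [0.6293, 0.1983], [0.6768, 0.1867], [0.6573, 0.116]] c [0.6434 0.1574] [np.float64(0.0488), np.float64(0.0721), np.float64(0.0489), np.float64(0.0733)] [np.float64(164.74), np.float64(74.66), np.float64(-13.8), np.float64(-105.43)]
ring [[0.64140271 0.15445774 0.106     ]
 [0.6359021  0.13290731 0.106     ]
 [0.64690461 0.1760132  0.106     ]]
[[0.5894, -0.2083], [0.6101, -0.0464], [0.6907, -0.0598], [0.6677, -0.2202]] c [ 0.6395 -0.1337] [np.float64(0.0792), np.float64(0.1633), np.float64(0.0817), np.float64(0.1621)] [np.float64(171.36), np.float64(82.71), np.float64(-9.45), np.float64(-98.15)]
shift [-0.0023  0.0018  0.0541] turn 0.0 yaw 75.64 tilt [ 1.e-04  1.e-04 -1.e+00] at [0.6384 0.1508 0.3041]
```

Ring ≈ (0.641, 0.153), pile axis 75.3°, pile centre ≈ (0.643, 0.158). Rack centre ≈ (0.6395, −0.134), axis 82.5°. I'll turn the tool 90°, then go down on the ring.

drive_tool(
  rows=[
    [[0,0,0.005],0.145],
    [[0,0,0.005],0.145],
    [[0,0,0.005],0.145],
    [[0,0,0.005],0.145],
    [[0,0,0.005],0.145],
    [[0,0,0.005],0.145],
    [[0,0,0.005],0.145],
    [[0,0,0.005],0.145],
    [[0,0,0.005],0.145],
    [[0,0,0.005],0.145],
  ],
)

```text
t: 3.55
tool_pos: [0.6386, 0.1503, 0.2539]
tool_rot: [2.368, 2.065, 0.0]
contact_force: [-0.4, -0.5, 0.1]
opening: 0.0853
grip_force: 0.0
```

drive_tool(
  rows=[
    [[0,0,0.01],0.128],
    [[0,0,0],0],
    [[0,0,0],0],
  ],
)

```text
t: 3.85
tool_pos: [0.6387, 0.15, 0.2439]
tool_rot: [-2.487, -1.919, 0.0]
contact_force: [0.2, -0.5, 0.7]
opening: 0.085
grip_force: 0.0
```

Run:
```python
from h import *
print(ctrl.get_obs()['q'].round(3))
go(.641,.153,.152,-14.8)
```

```text
[0.117 0.166 1.592 0.    1.384 0.374]
shift [0.0035 0.0014 0.0919] turn 0.0019 yaw -14.69 tilt [-3.e-04  0.e+00 -1.e+00] at [0.6387 0.15   0.2439]
```

drive_tool(
  rows=[
    [[0.0035,0.0015,0.03],0],
    [[0,0,0.03],0],
    [[0,0,0.02],0],
    [[0,0,0.012],0],
    [[0,0,0],0],
    [[0,0,0],0],
  ],
)

```text
t: 4.45
tool_pos: [0.6421, 0.1525, 0.1532]
tool_rot: [2.489, 1.915, 0.002]
contact_force: [0.3, 0.5, 0.2]
opening: 0.0853
grip_force: 0.0
```

drive_tool(
  rows=[
    [[0,0,0],0],
    [[0,0,0],0],
    [[0,0,0],0],
    [[0,0,0],0],
    [[0,0,0],0],
    [[0,0,0],0],
    [[0,0,0],0],
    [[0,0,0],0],
  ],
  jaw=1,
  grip_force=25,
)

```text
t: 5.25
tool_pos: [0.6422, 0.1524, 0.1532]
tool_rot: [2.49, 1.914, 0.003]
contact_force: [0.4, 0.8, 5.9]
opening: 0.0443
grip_force: 26.9
```

Gripped. Lift and head towards the post stand, looking from above.

drive_tool(
  rows=[
    [[0,0,-0.02],0],
    [[0,0,-0.04],0],
    [[0,0,-0.045],0],
    [[0,0,-0.045],0],
    [[0,0,0],0],
  ],
)

```text
t: 5.75
tool_pos: [0.6441, 0.1527, 0.3109]
tool_rot: [2.485, 1.911, 0.019]
contact_force: [1.2, -0.4, 0.6]
opening: 0.044
grip_force: 26.3
```

Run:
```python
from h import *
o=ctrl.get_obs();print(o['opening'],o['grip_force'],o['contact_force'])
go(.48,-.30,.30)
```

```text
0.0440076048830314 26.285695576225407 [ 1.19650178 -0.38716423  0.64596361]
shift [-0.4798 -0.0424  0.0079] turn 0.0 yaw -14.89 tilt [ 0.0138  0.0017 -0.9999] at [0.6441 0.1527 0.3109]
```

drive_tool(
  rows=[
    [[-0.04,-0.0035,0],0],
    [[-0.04,-0.0035,0],0],
    [[-0.04,-0.0035,0],0],
    [[-0.04,-0.0035,0],0],
    [[-0.04,-0.0035,0],0],
    [[-0.04,-0.0035,0],0],
    [[-0.04,-0.0035,0],0],
    [[-0.04,-0.0035,0],0],
    [[-0.04,-0.0035,0],0],
    [[-0.04,-0.0035,0],0],
  ],
)

```text
t: 6.75
tool_pos: [0.5037, -0.2264, 0.3006]
tool_rot: [-2.489, -1.914, 0.001]
contact_force: [-0.3, -0.6, -0.7]
opening: 0.0442
grip_force: 26.3
```

drive_tool(
  rows=[
    [[-0.04,-0.0035,0],0],
    [[-0.04,-0.0035,0],0],
    [[0,0,0],0],
    [[0,0,0],0],
    [[0,0,0],0],
  ],
)

```text
t: 7.25
tool_pos: [0.4776, -0.2998, 0.3011]
tool_rot: [-2.489, -1.915, -0.0]
contact_force: [0.6, 0.7, -0.3]
opening: 0.0444
grip_force: 26.3
```

Run:
```python
from h import *
d=grab('wrist','w3.png');go(.47,-.32,.3)
d=grab('wrist');o=ctrl.get_obs();print(o['tool_pos'],o['q'].round(2),proj(d,[[.47,-.33,.053],[.47,-.33,.008]]))
```

```text
shift [-0.0217 -0.0023  0.0013] turn 0.0 yaw -14.82 tilt [-5.e-04  8.e-04 -1.e+00] at [ 0.4778 -0.2996  0.3014]
[ 0.47792333 -0.29950713  0.30153221] [-0.69 -0.09  1.76  0.    1.47 -0.43] [[323.39254676 209.04678367]
 [323.53577303 197.92818871]]
```

View pics/w3.png

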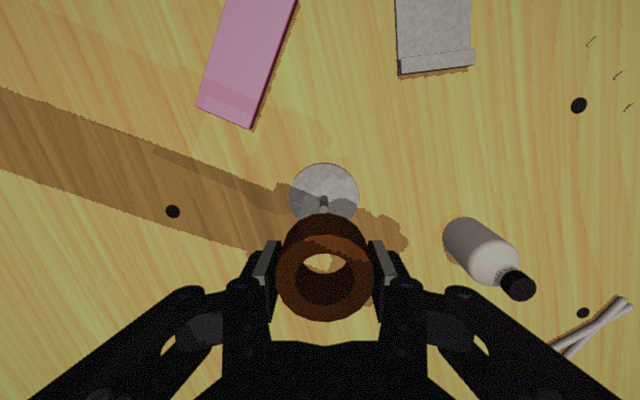

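View shows the ring held level at (324,265), the disc spanning columns 289–359 with its top at row 163, and the post at (324,196–212), right where (0.47, −0.33) projects. I'll fit the disc circle by rays.

Run:
```python
from h import *
d=grab('wrist');im=d['image'];hsv=cv2.cvtColor(im,cv2.COLOR_BGR2HSV)
m=((hsv[...,1]<70)).astype(np.uint8);m[:150]=0;m[212:]=0;m[:,:280]=0;m[:,370:]=0
m=cv2.morphologyEx(m,cv2.MORPH_OPEN,np.ones((3,3)))
c=max(cv2.findContours(m,0,1)[0],key=cv2.contourArea)[:,0]
c=c[c[:,1]<195]; w=ray(d,c,.008)[:,:2]
A=np.c_[2*w,np.ones(len(w))];s=np.linalg.lstsq(A,(w**2).sum(1),rcond=None)[0];print(s[:2],np.sqrt(s[2]+s[:2]@s[:2]),c.min(0),c.max(0))
# ring held: top outer ellipse
m=cv2.inRange(hsv,(3,90,15),(14,255,140));m[:, :270]=0;m[:,380:]=0;m[:205]=0;m[325:]=0
c=max(cv2.findContours(m,0,1)[0],key=cv2.contourArea);print('ring',cv2.boundingRect(c))
o=ctrl.get_obs();R=Ro.from_rotvec(o['tool_rot']).as_matrix()
z=o['tool_pos'][2]-.0472
for k in (0,.005,-.005): print('tcp proj ring top/bot',proj(d,[o['tool_pos']+R[:,0]*k-[0,0,.0472],o['tool_pos']+R[:,0]*k-[0,0,.0772]]).round(1).tolist())
```

```text
[ 0.46983326 -0.32933962] 0.043616563966442055 [289 163] [357 194]
ring (275, 213, 100, 109)
tcp proj ring top/bot [[321.2, 283.9], [321.8, 253.2]]
tcp proj ring top/bot [[321.2, 274.0], [321.8, 244.8]]
tcp proj ring top/bot [[321.2, 293.6], [321.8, 261.5]]
```

Run:
```python
from h import *
go(.470,-.3295,.15)
```

```text
shift [-0.031  -0.      0.1517] turn 0.0 yaw -14.79 tilt [-2.e-04  3.e-04 -1.e+00] at [ 0.478  -0.2996  0.3017]
```

drive_tool(
  rows=[
    [[-0.031,0,0],0],
    [[0,0,0.04],0],
    [[0,0,0.04],0],
    [[0,0,0.04],0],
    [[0,0,0.03],0],
    [[0,0,0.03],0],
    [[0,0,0.02],0],
    [[0,0,0.01],0],
    [[0,0,0.004],0],
    [[0,0,0],0],
  ],
)

```text
t: 8.4
tool_pos: [0.47, -0.3306, 0.0883]
tool_rot: [2.49, 1.915, 0.0]
contact_force: [0.7, -0.5, 0.4]
opening: 0.0444
grip_force: 26.3
```

Run:
```python
from h import *
go(.470,-.3295,.085)
```

```text
shift [ 0.001  -0.0003  0.0033] turn 0.0 yaw -14.86 tilt [ 4.e-04 -3.e-04 -1.e+00] at [ 0.47   -0.3306  0.0883]
```

drive_tool(
  rows=[
    [[0,0,0.002],0],
    [[0,0,0.001],0],
    [[0,0,0],0],
  ],
)

```text
t: 8.7
tool_pos: [0.4699, -0.331, 0.0857]
tool_rot: [2.49, 1.914, 0.0]
contact_force: [0.4, 0.2, 0.6]
opening: 0.0443
grip_force: 26.3
```

drive_tool(
  rows=[
    [[0,0,0],0],
    [[0,0,0],0],
    [[0,0,0],0],
    [[0,0,0],0],
    [[0,0,0],0],
    [[0,0,0],0],
  ],
  jaw=0,
)

```text
t: 9.3
tool_pos: [0.4696, -0.3307, 0.0849]
tool_rot: [-2.491, -1.915, 0.0]
contact_force: [0.0, 0.0, -0.5]
opening: 0.0854
grip_force: 0.0
```

drive_tool(
  rows=[
    [[0,0,-0.02],0],
    [[0,0,-0.04],0],
    [[0,0,-0.045],0],
    [[0,0,-0.045],0],
    [[0,0,-0.045],0],
    [[0,0,0],0],
    [[0,0,0],0],
  ],
)

```text
t: 10.0
tool_pos: [0.47, -0.3311, 0.2819]
tool_rot: [2.488, 1.912, 0.001]
contact_force: [0.5, 0.1, -1.2]
opening: 0.0856
grip_force: 0.0
```

Run:
```python
from h import *
d=grab('wrist','w4.png')
print(proj(d,[[.47,-.3295,.053],[.47,-.3295,.038]]))
go(.641,.158,.29)
```

```text
[[321.79555778 184.17249276]
 [321.86809911 180.8906036 ]]
shift [ 0.5162  0.0402 -0.0103] turn 0.0 yaw -14.9 tilt [-2.e-04  1.e-04 -1.e+00] at [ 0.4694 -0.3305  0.2796]
```

View pics/w4.png

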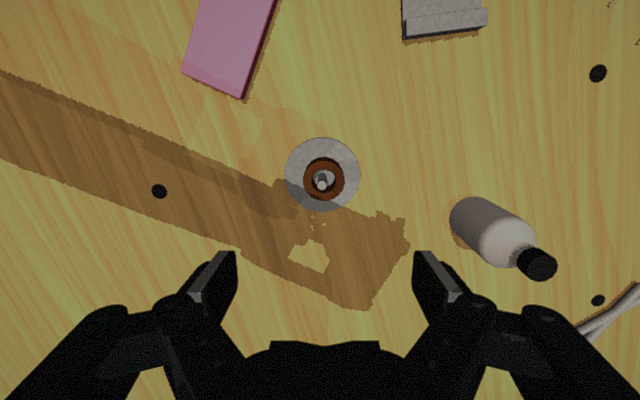

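The ring lies on the disc around the post at (323,180). Back to the pile for the short packer.

drive_tool(
  rows=[
    [[0.04,0.003,-0.002],0],
    [[0.04,0.003,-0.002],0],
    [[0.04,0.003,-0.002],0],
    [[0.04,0.003,-0.002],0],
    [[0.04,0.003,-0.002],0],
    [[0.04,0.003,0],0],
    [[0.04,0.003,0],0],
    [[0.04,0.003,0],0],
    [[0.04,0.003,0],0],
    [[0.04,0.003,0],0],
  ],
)

```text
t: 11.05
tool_pos: [0.6007, 0.0499, 0.2868]
tool_rot: [-2.488, -1.913, 0.006]
contact_force: [0.2, -1.3, -0.3]
opening: 0.0855
grip_force: 0.0
```

drive_tool(
  rows=[
    [[0.04,0.003,0],0],
    [[0.04,0.003,0],0],
    [[0.036,0.003,0],0],
    [[0,0,0],0],
    [[0,0,0],0],
  ],
)

```text
t: 11.55
tool_pos: [0.6391, 0.1584, 0.287]
tool_rot: [-2.488, -1.915, 0.007]
contact_force: [-0.0, 0.5, -0.1]
opening: 0.0856
grip_force: 0.0
```

Run:
```python
from h import *
d=grab('wrist'); im=d['image']; print(proj(d,[[.643,.158,.076]]))
x,y=255,80
cv2.imwrite('pics/w5c.png',cv2.resize(cv2.convertScaleAbs(im[y:y+160,x:x+140],alpha=2.2,beta=5),None,fx=3.7,fy=3.7,interpolation=cv2.INTER_CUBIC))
go(.643,.158,.152)
```

```text
[[327.76518937 189.33758957]]
shift [0.0016 0.0041 0.1355] turn 0.0 yaw -14.89 tilt [-0.0038 -0.001  -1.    ] at [0.6391 0.1576 0.2875]
```

View pics/w5c.png

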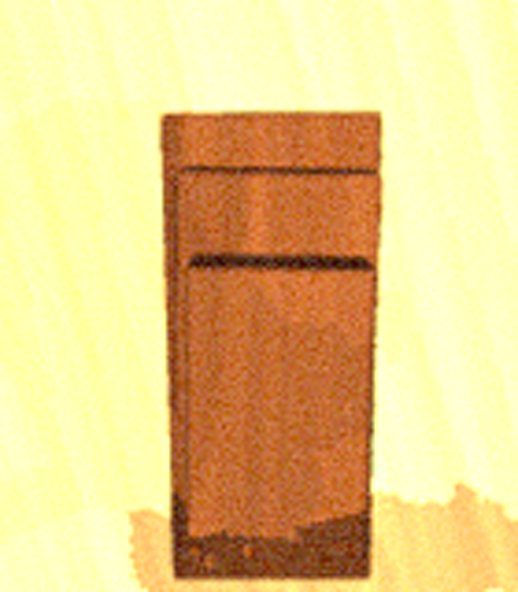

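Crop: short packer's top spans crop columns about 190–370, upper edge at row 267. I'll check it against the measured centre's projection.

Run:
```python
from h import *
d=grab('wrist')
a=np.radians(75.2);Y=np.array([np.cos(a),np.sin(a)]);X=np.array([Y[1],-Y[0]])
for z,w,l in((.076,.05,.075),(.046,.058,.115),(.02,.066,.15)):
  P=[np.r_[np.array([.643,.158])+sx*X*w/2+sy*Y*l/2,z] for sx,sy in((-1,1),(1,1),(1,-1),(-1,-1))]
  print(((proj(d,P)-[255,80]+.5)*3.7-.5).round(0).tolist())
C=lambda p:(np.array(p)+.5)/3.7-.5+np.array([255,80])
w=ray(d,C([(190,268),(372,268)]),.076);print('short',w,w.mean(0)-np.r_[Y,0]*.0375)
w=ray(d,C([(180,170),(379,170)]),.046);print('mid',w,w.mean(0)-np.r_[Y,0]*.0575)
w=ray(d,C([(164,114),(381,112)]),.02);print('long',w,w.mean(0)-np.r_[Y,0]*.075)
```

```text
[[171.0, 260.0], [368.0, 260.0], [360.0, 536.0], [177.0, 535.0]]
[[163.0, 173.0], [374.0, 173.0], [363.0, 561.0], [173.0, 561.0]]
[[156.0, 107.0], [381.0, 107.0], [367.0, 579.0], [168.0, 579.0]]
short [[0.63251312 0.19739498 0.076     ]
 [0.67729939 0.18556107 0.076     ]] [0.64532704 0.15522215 0.076     ]
mid [[0.63426882 0.22056784 0.046     ]
 [0.6871187  0.20658312 0.046     ]] [0.64600563 0.15798313 0.046     ]
long [[0.63199421 0.23645024 0.02      ]
 [0.69369697 0.22069113 0.02      ]] [0.64368716 0.15605893 0.02      ]
```

drive_tool(
  rows=[
    [[0.001,0.005,0.03],0],
    [[0,0,0.04],0],
    [[0,0,0.04],0],
    [[0,0,0.03],0],
    [[0,0,0.015],0],
    [[0,0,0.005],0],
    [[0,0,0],0],
    [[0,0,0],0],
  ],
)

```text
t: 12.45
tool_pos: [0.6463, 0.1575, 0.1323]
tool_rot: [2.49, 1.913, 0.005]
contact_force: [0.1, 0.2, 1.3]
opening: 0.0854
grip_force: 0.0
```

drive_tool(
  rows=[
    [[0,0,0],0],
    [[0,0,0],0],
    [[0,0,0],0],
    [[0,0,0],0],
    [[0,0,0],0],
    [[0,0,0],0],
    [[0,0,0],0],
  ],
  jaw=1,
  grip_force=30,
)

```text
t: 13.15
tool_pos: [0.6457, 0.1578, 0.1313]
tool_rot: [2.49, 1.914, 0.003]
contact_force: [-0.7, 0.3, 5.2]
opening: 0.0492
grip_force: 33.3
```

Run:
```python
from h import *
go(.46,0,.226)
```

```text
shift [-0.2002 -0.1387 -0.0951] turn 0.0 yaw -14.89 tilt [ 2.e-03  3.e-04 -1.e+00] at [0.6457 0.1578 0.1313]
```

drive_tool(
  rows=[
    [[0,0,-0.02],0],
    [[0,0,-0.04],0],
    [[0,0,-0.04],0],
    [[-0.04,-0.028,0],0],
    [[-0.04,-0.028,0],0],
    [[-0.04,-0.028,0],0],
    [[-0.04,-0.028,0],0],
    [[-0.04,-0.027,0],0],
    [[0,0,0],0],
    [[0,0,0],0],
  ],
)

```text
t: 14.15
tool_pos: [0.4585, -0.0003, 0.2295]
tool_rot: [-2.492, -1.912, -0.001]
contact_force: [0.9, 0.6, 0.3]
opening: 0.049
grip_force: 32.6
```

Run:
```python
from h import *
print(ctrl.get_obs()['opening']);go(.46,0,.088)
d=grab('wrist','w6.png')
```

```text
0.04896345897993843
shift [0.0007 0.0014 0.1415] turn 0.0 yaw -15.0 tilt [ 2.e-04  3.e-04 -1.e+00] at [ 4.585e-01 -3.000e-04  2.295e-01]
```

View pics/w6.png

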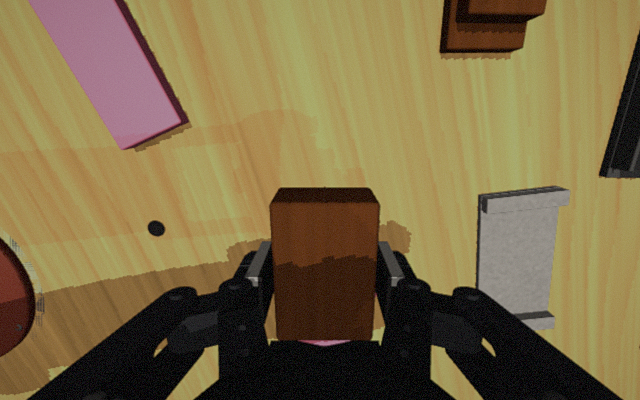

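The short packer is held straight at (324,265) with clear bench below it; a pink board starts beyond, at (320,342). Setting it down at (0.46, 0).

drive_tool(
  rows=[
    [[0.001,0.0015,0.03],0],
    [[0,0,0.04],0],
    [[0,0,0.04],0],
    [[0,0,0.02],0],
    [[0,0,0.01],0],
    [[0,0,0.002],0],
    [[0,0,0],0],
    [[0,0,0],0],
  ],
)

```text
t: 15.0
tool_pos: [0.4624, 0.0006, 0.0895]
tool_rot: [2.489, 1.914, 0.003]
contact_force: [0.2, -0.6, -0.9]
opening: 0.0492
grip_force: 32.5
```

drive_tool(
  rows=[
    [[0,0,0.002],0],
    [[0,0,0.0015],0],
    [[0,0,0],0],
  ],
)

```text
t: 15.3
tool_pos: [0.4617, 0.0005, 0.0853]
tool_rot: [2.49, 1.914, 0.002]
contact_force: [0.4, -0.2, 2.4]
opening: 0.0492
grip_force: 32.9
```

drive_tool(
  rows=[
    [[0,0,0],0],
    [[0,0,0],0],
    [[0,0,0],0],
    [[0,0,0],0],
    [[0,0,0],0],
  ],
  jaw=0,
)

```text
t: 15.8
tool_pos: [0.4609, 0.0007, 0.0843]
tool_rot: [-2.491, -1.915, 0.0]
contact_force: [0.1, 0.6, 0.4]
opening: 0.0852
grip_force: 0.0
```

drive_tool(
  rows=[
    [[0,0,-0.02],0],
    [[0,0,-0.04],0],
    [[0,0,-0.04],0],
    [[0,0,-0.04],0],
    [[0,0,0],0],
  ],
)

```text
t: 16.3
tool_pos: [0.4641, 0.0002, 0.2315]
tool_rot: [2.483, 1.909, 0.014]
contact_force: [1.2, -0.5, 0.4]
opening: 0.0854
grip_force: 0.0
```

Run:
```python
from h import *
go(.644,.1575,.2)
```

```text
shift [0.1982 0.133  0.0334] turn 0.0 yaw -14.89 tilt [ 0.0125 -0.002  -0.9999] at [4.641e-01 2.000e-04 2.315e-01]
```

drive_tool(
  rows=[
    [[0.04,0.027,0],0],
    [[0.04,0.027,0],0],
    [[0.04,0.027,0],0],
    [[0.04,0.027,0],0],
    [[0.04,0.027,0],0],
    [[0,0,0],0],
    [[0,0,0],0],
  ],
)

```text
t: 17.0
tool_pos: [0.6428, 0.1598, 0.2224]
tool_rot: [-2.488, -1.915, 0.004]
contact_force: [-0.2, 0.5, -0.4]
opening: 0.0854
grip_force: 0.0
```

Run:
```python
from h import *
d=grab('wrist')
a=np.radians(75.2);Y=np.array([np.cos(a),np.sin(a)]);X=np.array([Y[1],-Y[0]])
hsv=cv2.cvtColor(d['image'],cv2.COLOR_BGR2HSV)
m=cv2.inRange(hsv,(0,100,10),(15,255,130));m[250:]=0
cv2.imwrite('pics/w7.png',np.hstack([d['image'][60:300,200:450],cv2.cvtColor(m,cv2.COLOR_GRAY2BGR)[60:300,200:450]]))
P=[np.r_[np.array([.644,.1575])+sx*X*.029+sy*Y*.0575,.046] for sx,sy in((-1,1),(1,1),(1,-1),(-1,-1))]
print(proj(d,P)-[200,60])
go(.644,.1575,.104)
```

```text
[[ 89.65733879  74.66699516]
 [161.2007947   74.7234647 ]
 [156.68589519 202.15405195]
 [ 93.74720992 202.01968314]]
shift [-0.001   0.0023  0.1191] turn 0.0 yaw -14.88 tilt [-2.3e-03 -6.0e-04 -1.0e+00] at [0.6423 0.1592 0.2231]
```

View pics/w7.png

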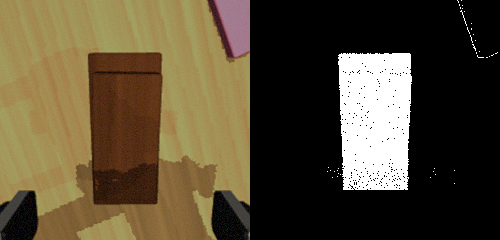

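The middle packer's top spans (94,73)–(161,73) to row ~203 in the crop, matching the prediction to within about a pixel or two. Descending.

drive_tool(
  rows=[
    [[-0.001,0.002,0.03],0],
    [[0,0,0.04],0],
    [[0,0,0.03],0],
    [[0,0,0.015],0],
    [[0,0,0.004],0],
    [[0,0,0],0],
    [[0,0,0],0],
    [[0,0,0],0],
  ],
)

```text
t: 17.85
tool_pos: [0.6458, 0.1579, 0.1078]
tool_rot: [2.489, 1.914, 0.005]
contact_force: [0.2, 0.1, -0.4]
opening: 0.0858
grip_force: 0.0
```

drive_tool(
  rows=[
    [[0,0,0],0],
    [[0,0,0],0],
    [[0,0,0],0],
    [[0,0,0],0],
    [[0,0,0],0],
    [[0,0,0],0],
  ],
  jaw=1,
  grip_force=40,
)

```text
t: 18.45
tool_pos: [0.6452, 0.1579, 0.1065]
tool_rot: [2.49, 1.914, 0.002]
contact_force: [-1.3, 0.1, 4.7]
opening: 0.0567
grip_force: 43.9
```

drive_tool(
  rows=[
    [[0,0,-0.015],0],
    [[0,0,-0.035],0],
    [[0,0,-0.04],0],
    [[0,0,-0.04],0],
    [[0,0,-0.02],0],
    [[0,0,0],0],
    [[0,0,0],0],
  ],
)

```text
t: 19.15
tool_pos: [0.6441, 0.1577, 0.2548]
tool_rot: [-2.49, -1.914, 0.001]
contact_force: [-0.0, 0.6, -1.8]
opening: 0.0565
grip_force: 43.2
```

Run:
```python
from h import *
go(.6395,-.134,.25,82.5-90)
```

```text
shift [-0.2831  0.0706  0.0048] turn -0.1291 yaw -14.9 tilt [-9.e-04 -1.e-04 -1.e+00] at [0.6441 0.1577 0.2548]
```

drive_tool(
  rows=[
    [[-0.0354,0.0088,0],0],
    [[-0.0354,0.0088,0],0],
    [[-0.0354,0.0088,0],0],
    [[-0.0354,0.0088,0],0],
    [[-0.0354,0.0088,0],0],
    [[-0.0354,0.0088,0],0],
    [[-0.0354,0.0088,0],0],
    [[-0.0354,0.0088,0],0],
    [[0,0,0],-0.129],
    [[0,0,0],0],
  ],
)

```text
t: 20.15
tool_pos: [0.6383, -0.1348, 0.2518]
tool_rot: [-2.36, -2.065, 0.004]
contact_force: [-0.5, 0.8, -1.9]
opening: 0.0565
grip_force: 43.2
```

drive_tool(
  rows=[
    [[0,0,0],0],
    [[0,0,0],0],
  ],
)

```text
t: 20.35
tool_pos: [0.6393, -0.1331, 0.254]
tool_rot: [-2.361, -2.069, 0.002]
contact_force: [-0.3, 0.0, -0.7]
opening: 0.0565
grip_force: 43.2
```

Run:
```python
from h import *
d=grab('wrist','w8.png')
a=np.radians(82.5);Y=np.array([np.cos(a),np.sin(a)]);X=np.array([Y[1],-Y[0]])
P=[np.r_[np.array([.6395,-.134])+sx*X*.04+sy*Y*.0815,.02] for sx,sy in((-1,1),(1,1),(1,-1),(-1,-1))]
print(proj(d,P).round(1).tolist())
go(.6395,-.134,.1,82.5-90)
cv2.imwrite('pics/w8c.png',cv2.resize(d['image'][110:370,220:430],None,fx=2.3,fy=2.3,interpolation=cv2.INTER_CUBIC))
```

```text
[[282.5, 104.2], [364.7, 104.2], [359.1, 255.8], [288.2, 255.7]]
shift [-0.001   0.0003  0.1545] turn -0.0002 yaw -7.51 tilt [-1.4e-03  5.0e-04 -1.0e+00] at [ 0.6395 -0.1331  0.2545]
```

View pics/w8c.png

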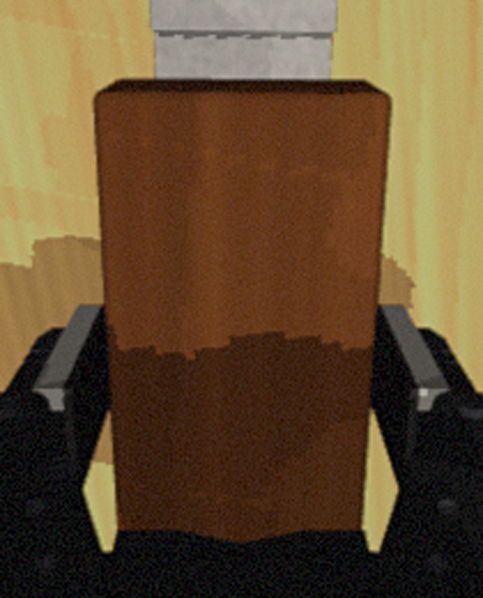

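Crop: rack's cleat spans columns 150–336 with its inner edge at row 35; the packer's top face spans (97,93)–(390,93). Working out the offsets.

Run:
```python
from h import *
d=grab('wrist');o=ctrl.get_obs()
C=lambda p:(np.array(p)+.5)/2.3-.5+np.array([220,110])
R=Ro.from_rotvec(o['tool_rot']).as_matrix()
L=lambda w:((w-o['tool_pos'])@R).round(4).tolist()
print('inner edge',L(ray(d,C([(152,35),(335,35)]),.02)),ray(d,C([(152,35),(335,35)]),.02))
print('packer edge',L(ray(d,C([(97,95),(390,95)]),o['tool_pos'][2]-.0605)))
print(foc(d))
```

```text
inner edge [[0.0609, -0.037, 0.2349], [0.061, 0.042, 0.2348]] [[ 0.61067864 -0.06784591  0.02      ]
 [ 0.68905071 -0.07809569  0.02      ]]
packer edge [[0.0572, -0.0257, 0.0605], [0.0573, 0.0296, 0.0605]]
297.00256226827963
```

drive_tool(
  rows=[
    [[-0.003,0.0005,0.03],0],
    [[0,0,0.04],0],
    [[0,0,0.04],0],
    [[0,0,0.03],0],
    [[0,0,0.012],0],
    [[0,0,0.003],0],
    [[0,0,0],0],
    [[0,0,0],0],
  ],
)

```text
t: 21.25
tool_pos: [0.6414, -0.1374, 0.1031]
tool_rot: [2.359, 2.069, 0.003]
contact_force: [-0.1, -0.5, -0.5]
opening: 0.0565
grip_force: 43.2
```

Run:
```python
from h import *
go(.6388,-.1368,.0945,82.5-90)
```

```text
shift [ 0.0003 -0.0027  0.0086] turn -0.0 yaw -7.5 tilt [ 0.0041 -0.0014 -1.    ] at [ 0.6414 -0.1374  0.1031]
```

drive_tool(
  rows=[
    [[0,0,0.004],0],
    [[0,0,0.002],0],
    [[0,0,0],0],
    [[0,0,0],0],
  ],
)

```text
t: 21.65
tool_pos: [0.6399, -0.1371, 0.0946]
tool_rot: [2.362, 2.071, 0.0]
contact_force: [-0.4, -0.1, -1.6]
opening: 0.0568
grip_force: 43.2
```

drive_tool(
  rows=[
    [[0,0,0.001],0],
    [[0,0,0],0],
    [[0,0,0],0],
  ],
)

```text
t: 21.95
tool_pos: [0.64, -0.1371, 0.0946]
tool_rot: [-2.362, -2.071, 0.0]
contact_force: [-3.1, 2.3, 5.4]
opening: 0.0566
grip_force: 43.8
```

drive_tool(
  rows=[
    [[0,0,0],0],
    [[0,0,0],0],
    [[0,0,0],0],
    [[0,0,0],0],
    [[0,0,0],0],
  ],
  jaw=0,
)

```text
t: 22.45
tool_pos: [0.6398, -0.137, 0.0933]
tool_rot: [-2.362, -2.071, 0.0]
contact_force: [-0.0, -0.4, -0.1]
opening: 0.0852
grip_force: 0.0
```

drive_tool(
  rows=[
    [[0,0,-0.02],0],
    [[0,0,-0.04],0],
    [[0,0,-0.045],0],
    [[0,0,-0.045],0],
    [[0,0,0],0],
    [[0,0,0],0],
  ],
)

```text
t: 23.05
tool_pos: [0.6406, -0.1373, 0.2456]
tool_rot: [2.359, 2.069, 0.003]
contact_force: [-0.7, 0.4, -0.5]
opening: 0.0854
grip_force: 0.0
```

Run:
```python
from h import *
d=grab('wrist','w9.png')
go(.644,.1575,.2,-14.8)
cv2.imwrite('pics/w9c.png',cv2.resize(d['image'][60:320,200:460],None,fx=2,fy=2,interpolation=cv2.INTER_CUBIC))
```

```text
shift [ 0.2925 -0.0342  0.0432] turn 0.1273 yaw -7.51 tilt [-1.e-04  0.e+00 -1.e+00] at [ 0.6397 -0.137   0.2432]
```

View pics/w9c.png

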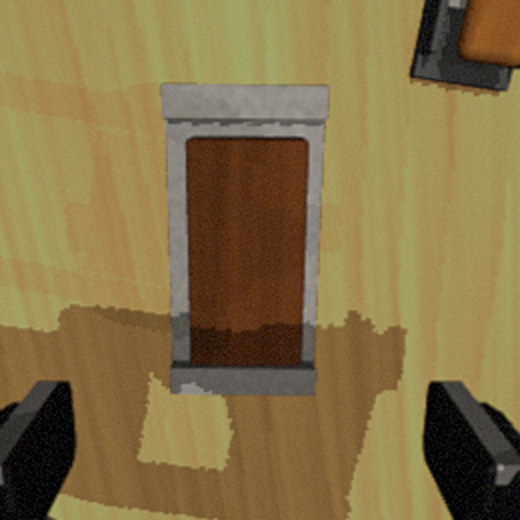

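The middle packer lies in the rack with its top at crop (187–308, 138–366), between the cleats. I'm at my picture budget, so from here I check by numbers only.

Run:
```python
from h import *
d=grab('wrist');o=ctrl.get_obs();R=Ro.from_rotvec(o['tool_rot']).as_matrix()
C=lambda p:(np.array(p)+.5)/2-.5+np.array([200,60])
L=lambda w:((w-o['tool_pos'])@R).round(4)[:,:2].tolist()
print('packer',L(ray(d,C([(187,140),(308,140),(302,366),(191,366)]),.034)))
print('cleats',L(ray(d,C([(162,84),(328,86),(245,121),(316,394),(170,394)]),.02)))
```

```text
packer [[0.0574, -0.0258], [0.0575, 0.0295], [-0.0552, 0.0297], [-0.0553, -0.027]]
cleats [[0.0821, -0.0382], [0.0813, 0.0395], [0.0654, 0.0006], [-0.0783, 0.0392], [-0.0784, -0.0404]]
```

drive_tool(
  rows=[
    [[0.0365,-0.004,0],0],
    [[0.0365,-0.004,0],0],
    [[0.0365,-0.004,0],0],
    [[0.0365,-0.004,0],0],
    [[0.0365,-0.004,0],0],
    [[0.0365,-0.004,0],0],
    [[0.0365,-0.004,0],0],
    [[0.0365,-0.005,0],0],
    [[0,0,0],0.127],
    [[0,0,0],0],
  ],
)

```text
t: 24.15
tool_pos: [0.6441, 0.1578, 0.2405]
tool_rot: [-2.485, -1.918, 0.006]
contact_force: [-0.1, 0.1, -0.4]
opening: 0.0856
grip_force: 0.0
```

drive_tool(
  rows=[
    [[0,0,0],0],
    [[0,0,0],0],
  ],
)

```text
t: 24.35
tool_pos: [0.645, 0.1559, 0.2423]
tool_rot: [-2.488, -1.917, 0.002]
contact_force: [0.4, 0.2, 0.0]
opening: 0.0855
grip_force: 0.0
```

Run:
```python
from h import *
d=grab('wrist');o=ctrl.get_obs();R=Ro.from_rotvec(o['tool_rot']).as_matrix()
hsv=cv2.cvtColor(d['image'],cv2.COLOR_BGR2HSV)
m=cv2.inRange(hsv,(0,100,10),(15,255,130));m[:, :240]=0;m[:,420:]=0;m[300:]=0
m=cv2.morphologyEx(m,cv2.MORPH_OPEN,np.ones((3,3)))
c=max(cv2.findContours(m,0,1)[0],key=cv2.contourArea);b=cv2.boundingRect(c);print(b,cv2.contourArea(c))
q=cv2.approxPolyDP(cv2.convexHull(c),6,True)[:,0];print(q.tolist())
w=ray(d,q,.02)[:,:2];rect(w) if len(q)==4 else print(w)
go(.644,.1575,.1,-14.8)
```

```text
(288, 110, 67, 143) 8646.5
[[354, 110], [351, 251], [293, 252], [288, 115]]
[[0.692, 0.2211], [0.6559, 0.0799], [0.595, 0.0945], [0.6307, 0.2325]] c [0.6434 0.157 ] [np.float64(0.0624), np.float64(0.1458), np.float64(0.0627), np.float64(0.1425)] [np.float64(-10.54), np.float64(-104.33), np.float64(166.46), np.float64(75.48)]
shift [ 0.0013 -0.0014  0.1427] turn 0.0004 yaw -14.78 tilt [-1.1e-03 -2.0e-04 -1.0e+00] at [0.6451 0.1559 0.2427]
```

Rack placement is centred (gaps about 7–8 mm). The long packer sits at (0.6435, 0.157), 75.4°, undisturbed. Descending to it.

drive_tool(
  rows=[
    [[0.001,-0.001,0.03],0],
    [[0,0,0.04],0],
    [[0,0,0.04],0],
    [[0,0,0.03],0],
    [[0,0,0.015],0],
    [[0,0,0.005],0],
    [[0,0,0],0],
    [[0,0,0],0],
    [[0,0,0],0],
  ],
)

```text
t: 25.3
tool_pos: [0.646, 0.1582, 0.0858]
tool_rot: [2.487, 1.916, 0.005]
contact_force: [0.2, 0.0, 0.1]
opening: 0.0853
grip_force: 0.0
```

drive_tool(
  rows=[
    [[0,0,0.002],0],
    [[0,0,0.001],0],
    [[0,0,0],0],
    [[0,0,0],0],
  ],
)

```text
t: 25.7
tool_pos: [0.6445, 0.158, 0.0804]
tool_rot: [-2.489, -1.917, 0.0]
contact_force: [0.3, 0.6, -0.4]
opening: 0.0854
grip_force: 0.0
```

drive_tool(
  rows=[
    [[0,0,0],0],
    [[0,0,0],0],
    [[0,0,0],0],
    [[0,0,0],0],
    [[0,0,0],0],
  ],
  jaw=1,
  grip_force=45,
)

```text
t: 26.2
tool_pos: [0.645, 0.158, 0.0809]
tool_rot: [2.488, 1.917, 0.001]
contact_force: [0.4, 0.0, 3.6]
opening: 0.0642
grip_force: 50.1
```

drive_tool(
  rows=[
    [[0,0,-0.015],0],
    [[0,0,-0.035],0],
    [[0,0,-0.045],0],
    [[0,0,-0.045],0],
    [[0,0,-0.03],0],
    [[0,0,0],0],
    [[0,0,0],0],
  ],
)

```text
t: 26.9
tool_pos: [0.6444, 0.158, 0.251]
tool_rot: [2.488, 1.917, 0.001]
contact_force: [-0.5, -0.3, -1.3]
opening: 0.0643
grip_force: 50.3
```

Run:
```python
from h import *
go(.439,.352,.25,6.9)
```

```text
shift [ 0.1352 -0.2481  0.0009] turn -0.3784 yaw -14.78 tilt [ 9.e-04  0.e+00 -1.e+00] at [0.6444 0.158  0.251 ]
```

drive_tool(
  rows=[
    [[0.0193,-0.0354,0],0],
    [[0.0193,-0.0354,0],0],
    [[0.0193,-0.0354,0],0],
    [[0.0193,-0.0354,0],0],
    [[0.0193,-0.0354,0],0],
    [[0.0193,-0.0354,0],0],
    [[0.0193,-0.0354,0],0],
    [[0,0,0],-0.126],
    [[0,0,0],-0.126],
    [[0,0,0],-0.126],
  ],
)

```text
t: 27.9
tool_pos: [0.4377, 0.3514, 0.247]
tool_rot: [-2.076, -2.356, 0.009]
contact_force: [-0.1, 0.2, -0.8]
opening: 0.0643
grip_force: 50.4
```

drive_tool(
  rows=[
    [[0,0,0],0],
    [[0,0,0],0],
    [[0,0,0],0],
  ],
)

```text
t: 28.2
tool_pos: [0.4391, 0.3515, 0.2492]
tool_rot: [-2.086, -2.348, 0.003]
contact_force: [-1.2, -0.0, -1.8]
opening: 0.0645
grip_force: 50.4
```

Run:
```python
from h import *
go(.439,.352,.25,6.9)
d=grab('wrist','w10.png');o=ctrl.get_obs();R=Ro.from_rotvec(o['tool_rot']).as_matrix()
L=lambda w:((w-o['tool_pos'])@R).round(4)[:,:2].tolist()
hsv=cv2.cvtColor(d['image'],cv2.COLOR_BGR2HSV)
m=cv2.inRange(hsv,(0,100,10),(15,255,130));m[:, :200]=0;m[:,450:]=0
m=cv2.morphologyEx(m,cv2.MORPH_OPEN,np.ones((3,3)))
c=max(cv2.findContours(m,0,1)[0],key=cv2.contourArea);print(cv2.boundingRect(c))
q=cv2.approxPolyDP(cv2.convexHull(c),6,True)[:,0];print(q.tolist());print(L(ray(d,q,o['tool_pos'][2]-.0607)))
# gauge block: yellow dots region/bright steel top
m2=((hsv[...,1]<60)&(hsv[...,2]>70)).astype(np.uint8)
for k in cv2.findContours(cv2.morphologyEx(m2,cv2.MORPH_OPEN,np.ones((3,3))),0,1)[0]:
    if cv2.contourArea(k)>150: print('grey',cv2.boundingRect(k),cv2.contourArea(k))
a=np.radians(96.9);Y=np.array([np.cos(a),np.sin(a)]);X=np.array([Y[1],-Y[0]]);p0=np.array([.4392,.3522])
print('exp plate +y edge & block top',proj(d,[np.r_[p0+X*sx*.048+Y*.123,.01] for sx in(-1,1)]+[np.r_[p0+X*sx*.02+Y*sy,.06] for sx,sy in((-1,.113),(1,.113),(1,.093),(-1,.093))]+[np.r_[p0+X*sx*.036+Y*.078,.01] for sx in(-1,1)]).round(0).tolist())
```

```text
shift [ 0.0005 -0.     -0.0008] turn -0.0024 yaw 6.76 tilt [-0.0018 -0.0011 -1.    ] at [0.4391 0.3515 0.2492]
(249, 112, 151, 237)
[[398, 113], [382, 348], [264, 339], [249, 114]]
[[0.0726, 0.0324], [-0.0481, 0.0325], [-0.0425, -0.0304], [0.0722, -0.0301]]
grey (396, 245, 27, 46) 390.5
grey (224, 245, 29, 46) 414.0
grey (599, 84, 41, 90) 2680.0
grey (276, 62, 99, 50) 4603.0
exp plate +y edge & block top [[272.0, 56.0], [374.0, 56.0], [297.0, 58.0], [348.0, 58.0], [347.0, 85.0], [298.0, 85.0], [287.0, 106.0], [359.0, 105.0]]
```

Run:
```python
from h import *
im=cv2.imread('pics/w10.png');hsv=cv2.cvtColor(im,cv2.COLOR_BGR2HSV)
for x in(281,288,310,324,340,365): print(x,'S',hsv[48:114:2,x-1:x+2,1].mean(1).round().astype(int).tolist(),'V',hsv[48:114:2,x-1:x+2,2].mean(1).round().astype(int).tolist())
for y in(68,98): print(y,'S',hsv[y-1:y+2,264:388:3,1].mean(0).round().astype(int).tolist(),'V',hsv[y-1:y+2,264:388:3,2].mean(0).round().astype(int).tolist())
```

```text
281 S [118, 118, 118, 119, 118, 116, 117, 121, 61, 16, 19, 18, 20, 20, 20, 18, 18, 17, 17, 19, 20, 18, 20, 20, 20, 19, 20, 19, 21, 16, 18, 14, 153] V [183, 184, 184, 184, 184, 185, 185, 185, 170, 167, 168, 168, 171, 170, 169, 165, 161, 168, 167, 169, 174, 173, 160, 164, 161, 158, 158, 159, 159, 159, 160, 160, 81]
288 S [118, 118, 114, 114, 117, 113, 116, 119, 60, 15, 18, 18, 18, 18, 19, 18, 17, 21, 19, 21, 16, 18, 21, 21, 20, 17, 19, 16, 18, 18, 21, 16, 180] V [183, 183, 185, 186, 184, 184, 184, 184, 166, 165, 163, 167, 169, 169, 167, 169, 169, 168, 171, 172, 169, 169, 162, 158, 156, 162, 163, 159, 159, 161, 108, 113, 72]
310 S [121, 122, 124, 122, 121, 119, 125, 10, 2, 2, 4, 126, 192, 180, 177, 191, 33, 10, 9, 5, 23, 39, 22, 23, 25, 21, 19, 23, 23, 21, 26, 18, 142] V [184, 184, 184, 185, 185, 186, 183, 176, 185, 183, 185, 185, 183, 186, 185, 186, 182, 184, 184, 189, 96, 50, 108, 117, 113, 115, 114, 100, 101, 105, 74, 163, 80]
324 S [104, 99, 100, 98, 99, 99, 103, 9, 4, 7, 8, 5, 5, 7, 10, 6, 2, 5, 5, 4, 28, 41, 21, 24, 23, 18, 18, 24, 22, 22, 27, 15, 150] V [182, 182, 183, 183, 183, 
[... 827 characters left out ...]
3, 6, 5, 7, 5, 5, 11, 4, 16, 6, 10, 6, 19, 19, 18, 17, 18, 17, 19, 17, 89, 97, 99, 105, 109] V [185, 184, 185, 187, 164, 171, 167, 166, 163, 169, 169, 167, 140, 185, 184, 185, 185, 185, 185, 185, 184, 185, 186, 184, 183, 185, 185, 185, 183, 168, 163, 167, 169, 168, 165, 168, 166, 155, 183, 184, 183, 185]
98 S [120, 125, 132, 137, 90, 18, 19, 19, 17, 18, 20, 20, 22, 23, 21, 21, 21, 20, 17, 25, 21, 23, 15, 19, 20, 20, 21, 19, 20, 18, 19, 17, 19, 18, 19, 17, 16, 97, 105, 106, 111, 113] V [186, 187, 186, 179, 175, 156, 160, 161, 163, 156, 159, 160, 161, 164, 108, 114, 114, 117, 112, 116, 115, 114, 112, 114, 111, 108, 115, 158, 164, 165, 166, 166, 168, 165, 169, 169, 163, 185, 185, 185, 184, 186]
```

Run:
```python
from h import *
d=grab('wrist');o=ctrl.get_obs();R=Ro.from_rotvec(o['tool_rot']).as_matrix()
L=lambda w:((w-o['tool_pos'])@R).round(4)[:,:2].tolist()
print('plate sides',L(ray(d,[(275.5,68),(374.3,68),(276.5,98),(374,98)],.01)))
print('outline (exp x .078)',L(ray(d,[(324,108.5)],.01)))
print('block (exp x .113/.093)',L(ray(d,[(324,61.5),(324,87.5),(301,68),(350,68)],.06)))
go(.439,.352,.0907,6.9)
```

```text
plate sides [[0.1131, -0.0453], [0.1132, 0.0494], [0.0859, -0.0456], [0.0859, 0.0505]]
outline (exp x .078) [[0.076, 0.0012]]
block (exp x .113/.093) [[0.1115, 0.0013], [0.092, 0.0013], [0.1067, -0.0172], [0.1067, 0.0222]]
shift [ 5.000e-04 -1.000e-04  1.592e-01] turn -0.0017 yaw 6.8 tilt [-8.e-04 -5.e-04 -1.e+00] at [0.4393 0.3516 0.2499]
```

Relative to the tool, the pad centre is at (−1.6, +2.2) mm and the packer at about (−2, +1) mm, so a 1 mm shift and down.

drive_tool(
  rows=[
    [[0.0005,0.001,0.03],0],
    [[0,0,0.04],0],
    [[0,0,0.04],0],
    [[0,0,0.025],0],
    [[0,0,0.013],0],
    [[0,0,0.003],0],
    [[0,0,0],0],
    [[0,0,0],0],
    [[0,0,0],0],
  ],
)

```text
t: 29.2
tool_pos: [0.4415, 0.3531, 0.1014]
tool_rot: [2.084, 2.35, 0.005]
contact_force: [-0.5, 0.4, -1.5]
opening: 0.0641
grip_force: 50.4
```

Run:
```python
from h import *
d=grab('wrist','w11.png')
go(.4398,.3528,.0907,6.9)
im=d['image'];hsv=cv2.cvtColor(im,cv2.COLOR_BGR2HSV)
for x in (300,324,350): print(x,'S',hsv[50:200:3,x-1:x+2,1].mean(1).round().astype(int).tolist(),'V',hsv[50:200:3,x-1:x+2,2].mean(1).round().astype(int).tolist())
for y in (150,170,190,210): print(y,'S',hsv[y-1:y+2,240:408:3,1].mean(0).round().astype(int).tolist(),'V',hsv[y-1:y+2,240:408:3,2].mean(0).round().astype(int).tolist())
```

```text
shift [-0.0001 -0.0015  0.0104] turn -0.0005 yaw 6.87 tilt [ 0.0025  0.0015 -1.    ] at [0.4412 0.353  0.1011]
300 S [10, 10, 9, 28, 35, 23, 35, 31, 39, 23, 22, 19, 27, 18, 22, 19, 19, 22, 20, 17, 16, 194, 186, 183, 193, 198, 180, 200, 206, 196, 191, 191, 191, 197, 197, 189, 190, 191, 198, 191, 193, 184, 192, 178, 184, 189, 202, 200, 195, 216] V [181, 183, 185, 154, 47, 51, 50, 52, 48, 108, 111, 114, 113, 102, 99, 100, 103, 102, 148, 65, 158, 84, 99, 99, 98, 99, 99, 97, 96, 97, 96, 98, 98, 98, 98, 96, 99, 98, 97, 98, 96, 99, 98, 101, 99, 97, 95, 94, 97, 96]
324 S [10, 6, 7, 26, 31, 36, 22, 30, 41, 19, 20, 20, 21, 20, 22, 18, 24, 19, 19, 29, 18, 223, 183, 182, 188, 190, 182, 193, 184, 187, 184, 192, 179, 184, 184, 194, 195, 189, 186, 191, 194, 195, 178, 189, 189, 189, 182, 184, 178, 190] V [182, 184, 183, 158, 48, 56, 52, 53, 50, 105, 110, 106, 109, 110, 109, 111, 109, 108, 113, 65, 154, 88, 108, 112, 109, 109, 111, 108, 110, 109, 108, 110, 112, 111, 102, 98, 104, 102, 100, 100, 100, 101, 106, 99, 100, 100, 99, 102, 100, 101]
350 S [6, 2, 5, 24, 40, 25, 42, 20, 28, 23, 25, 18, 22, 22,
[... 1913 characters left out ...]
3, 107, 106, 103, 99, 105, 104, 101, 102, 98, 99, 110, 108, 109, 113, 111, 113, 109, 108, 105, 106, 109, 111, 108, 106, 111, 110, 104, 140, 161, 160, 187]
210 S [19, 19, 18, 19, 19, 112, 187, 182, 197, 194, 173, 191, 179, 187, 183, 186, 184, 182, 178, 195, 193, 180, 192, 183, 202, 181, 180, 190, 184, 184, 212, 209, 206, 184, 188, 182, 184, 197, 186, 187, 189, 188, 174, 188, 189, 191, 209, 181, 182, 183, 182, 163, 19, 20, 47, 123] V [156, 157, 154, 155, 160, 77, 92, 88, 88, 92, 103, 104, 106, 102, 105, 101, 98, 100, 98, 95, 98, 101, 99, 98, 100, 107, 105, 101, 99, 102, 101, 98, 98, 99, 100, 101, 101, 102, 104, 106, 102, 103, 108, 106, 107, 107, 107, 109, 111, 112, 112, 84, 158, 155, 144, 185]
```

```bash
cat > chk.py <<'E'
from h import *
def edges(prof,lo,hi,thr): # sub-sample crossings of a profile
    p=prof.astype(float); return [i+lo+(thr-p[i])/(p[i+1]-p[i]) for i in range(hi-lo-1) if (p[i]-thr)*(p[i+1]-thr)<0]
def chk(ztop):
    d=grab('wrist');o=ctrl.get_obs();R=Ro.from_rotvec(o['tool_rot']).as_matrix()
    L=lambda w:((w-o['tool_pos'])@R)[:,:2].round(4).tolist()
    S=cv2.GaussianBlur(cv2.cvtColor(d['image'],cv2.COLOR_BGR2HSV)[...,1],(3,3),0)
    for y in(130,150,170,190,210,230):
        r=S[y-1:y+2].mean(0);g=r<60
        l=[x for x in edges(r[150:324],150,324,60)];rr=[x for x in edges(r[324:500],324,500,60)]
        if len(l)>1 and len(rr)>1:
            pk=L(ray(d,[(l[-1],y),(rr[0],y)],ztop));pl=L(ray(d,[(l[-2],y),(rr[1],y)],.01))
            print(y,'packer y',pk[0][1],pk[1][1],'mid',round((pk[0][1]+pk[1][1])/2,4),'plate',pl[0][1],pl[1][1],'mid',round((pl[0][1]+pl[1][1])/2,4))
    return d,L
E
python3 - <<'E'
from chk import *
z=ctrl.get_obs()['tool_pos'][2]
d,L=chk(z-.0607)
print('outline x',L(ray(d,[(300,107.5),(324,107.5),(350,107.5)],.01)),'packer end x',L(ray(d,[(300,113.5),(350,113.5)],z-.0607)),L(ray(d,[(324,112)],z-.0807)))
E
```

```text
130 packer y -0.0304 0.0343 mid 0.0019 plate -0.0479 0.047 mid -0.0004
150 packer y -0.0304 0.0343 mid 0.0019 plate -0.0478 0.047 mid -0.0004
170 packer y -0.0304 0.0343 mid 0.0019 plate -0.0478 0.0469 mid -0.0005
190 packer y -0.0304 0.0343 mid 0.0019 plate -0.0478 0.0468 mid -0.0005
210 packer y -0.0304 0.0343 mid 0.0019 plate -0.0479 0.0468 mid -0.0005
230 packer y -0.0303 0.0343 mid 0.002 plate -0.0478 0.0468 mid -0.0005
outline x [[0.0753, -0.0106], [0.0754, 0.0018], [0.0754, 0.0153]] packer end x [[0.0726, -0.0083], [0.0726, 0.0128]] [[0.0731, 0.0018]]
```

drive_tool(
  rows=[
    [[0,-0.001,0.003],0],
    [[0,0,0],0],
    [[0,0,0],0],
    [[0,0,0],0],
    [[0,0,0],0],
  ],
)

```text
t: 29.8
tool_pos: [0.4394, 0.3523, 0.0964]
tool_rot: [2.084, 2.351, -0.0]
contact_force: [0.1, -0.4, -1.4]
opening: 0.0643
grip_force: 50.4
```

Run:
```python
from chk import *
z=ctrl.get_obs()['tool_pos'][2]
d,L=chk(z-.0607)
v=d['image'][...,2][90:130,322:327].mean(1);print(v.astype(int).tolist())
go(.4398,.3528,.0907,6.9)
```

```text
130 packer y -0.0306 0.0339 mid 0.0017 plate -0.0459 0.0488 mid 0.0014
170 packer y -0.0307 0.034 mid 0.0017 plate -0.046 0.0488 mid 0.0014
190 packer y -0.0306 0.034 mid 0.0017 plate -0.0459 0.0488 mid 0.0014
210 packer y -0.0306 0.0339 mid 0.0017 plate -0.046 0.0486 mid 0.0013
230 packer y -0.0306 0.034 mid 0.0017 plate -0.0461 0.0486 mid 0.0012
[114, 112, 113, 113, 110, 110, 111, 111, 108, 111, 108, 111, 110, 114, 132, 86, 51, 56, 130, 153, 157, 120, 89, 91, 101, 106, 111, 110, 109, 110, 112, 108, 109, 108, 111, 109, 111, 110, 110, 109]
shift [0.0004 0.0005 0.0057] turn -0.0005 yaw 6.87 tilt [ 0.  0. -1.] at [0.4394 0.3523 0.0964]
```

Centred to within about half a millimetre. Lowering and releasing.

drive_tool(
  rows=[
    [[0,0,0.003],0],
    [[0,0,0.002],0],
    [[0,0,0.001],0],
    [[0,0,0],0],
    [[0,0,0],0],
  ],
)

```text
t: 30.35
tool_pos: [0.4393, 0.3523, 0.0909]
tool_rot: [-2.084, -2.351, 0.001]
contact_force: [-3.6, -3.1, 5.8]
opening: 0.0642
grip_force: 51.1
```

Run:
```python
from chk import *
z=ctrl.get_obs()['tool_pos'][2];print(z,ctrl.get_obs()['contact_force'])
d,L=chk(.03)
v=d['image'][...,2][90:130,322:327].mean(1);print(v.astype(int).tolist())
```

```text
0.09089621107979941 [-3.64902005 -3.13407893  5.75970546]
130 packer y -0.0307 0.034 mid 0.0017 plate -0.0458 0.049 mid 0.0016
150 packer y -0.0307 0.034 mid 0.0017 plate -0.0458 0.049 mid 0.0016
170 packer y -0.0307 0.034 mid 0.0017 plate -0.0459 0.0489 mid 0.0015
190 packer y -0.0307 0.034 mid 0.0017 plate -0.0458 0.0488 mid 0.0015
210 packer y -0.0307 0.034 mid 0.0017 plate -0.0459 0.0487 mid 0.0014
230 packer y -0.0307 0.0341 mid 0.0017 plate -0.0459 0.0487 mid 0.0014
[112, 114, 112, 113, 110, 112, 109, 110, 111, 109, 110, 112, 109, 115, 128, 85, 45, 62, 153, 157, 155, 120, 86, 93, 100, 106, 108, 110, 111, 111, 110, 109, 109, 109, 109, 109, 109, 111, 110, 111]
```

drive_tool(
  rows=[
    [[0,0,0],0],
    [[0,0,0],0],
    [[0,0,0],0],
    [[0,0,0],0],
    [[0,0,0],0],
  ],
  jaw=0,
)

```text
t: 30.9
tool_pos: [0.4394, 0.3523, 0.0903]
tool_rot: [2.084, 2.351, 0.0]
contact_force: [0.5, -0.9, 0.0]
opening: 0.0853
grip_force: 0.0
```

drive_tool(
  rows=[
    [[0,0,-0.02],0],
    [[0,0,-0.04],0],
    [[0,0,-0.045],0],
    [[0,0,-0.045],0],
    [[0,0,0],0],
    [[0,0,0],0],
    [[0,0,0],0],
  ],
)

```text
t: 31.6
tool_pos: [0.4387, 0.3519, 0.2389]
tool_rot: [-2.084, -2.35, 0.004]
contact_force: [0.1, 0.3, 0.1]
opening: 0.0853
grip_force: 0.0
```

Run:
```python
from chk import *
d,L=chk(.03)
go(.461,.0005,.24,-15)
S=cv2.cvtColor(d['image'],cv2.COLOR_BGR2HSV)[...,1]
for x in(300,324,345): 
  r=S[60:330,x-1:x+2].mean(1); e=edges(r,60,330,90); print(x,[round(q,1) for q in e])
  v=d['image'][...,2][80:300,x-1:x+2].mean(1); 
  print([ (i+80,int(v[i])) for i in range(220) if v[i]<85 and v[i]==v[max(0,i-3):i+4].min()])
cv2.imwrite('pics/w12.png',d['image']);np.savez('w12.npz',R=d['R'],t=d['t'])
```

```text
130 packer y -0.0295 0.0365 mid 0.0035 plate -0.0443 0.0505 mid 0.0031
150 packer y -0.0297 0.0364 mid 0.0034 plate -0.0445 0.0504 mid 0.003
170 packer y -0.0294 0.0367 mid 0.0037 plate -0.0444 0.0502 mid 0.0029
190 packer y -0.0295 0.0368 mid 0.0037 plate -0.0445 0.0504 mid 0.003
210 packer y -0.0295 0.0365 mid 0.0035 plate -0.0445 0.0504 mid 0.003
shift [-0.3515 -0.0198 -0.0012] turn 0.3818 yaw 6.87 tilt [-0.0031 -0.0019 -1.    ] at [0.4386 0.3518 0.2382]
300 [np.float64(111.0), np.float64(259.4), np.float64(260.7)]
[(108, 58), (112, 79), (123, 84), (132, 83), (140, 82), (145, 83), (151, 82), (162, 81), (171, 82), (178, 80), (182, 82), (189, 81), (190, 81), (194, 79), (201, 79), (207, 78), (213, 78), (219, 79), (223, 78), (230, 47), (241, 51), (245, 55), (250, 54), (259, 51)]
324 [np.float64(110.9), np.float64(259.3), np.float64(260.8)]
[(90, 36), (108, 56), (149, 83), (154, 82), (158, 83), (163, 83), (169, 82), (173, 82), (182, 83), (192, 81), (202, 82), (206, 82), (211, 81), (218, 82), (226, 55), (231, 56), (240, 58), (246, 57), (252, 57), (259, 54)]
345 [np.float64(70.7), np.float64(76.6), np.float64(110.9), np.float64(259.4), np.float64(260.8)]
[(89, 37), (108, 53), (162, 80), (173, 77), (184, 80), (192, 80), (199, 81), (204, 82), (232, 55), (237, 55), (244, 52), (251, 55), (252, 55), (259, 49)]
```

Run:
```python
from h import *
d=grab('wrist');o=ctrl.get_obs();R=Ro.from_rotvec(o['tool_rot']).as_matrix()
L=lambda w:((w-o['tool_pos'])@R)[:,:2].round(4).tolist()
print('outline',L(ray(d,[(324,108.2)],.01)),'end bottom',L(ray(d,[(324,110.9)],.01)),'far end top',L(ray(d,[(324,259.3)],.03)),'far plate?',L(ray(d,[(324,260.8)],.01)))
```

```text
outline [[0.0763, 0.0016]] end bottom [[0.0739, 0.0016]] far end top [[-0.0737, 0.0017]] far plate? [[-0.0862, 0.0017]]
```

drive_tool(
  rows=[
    [[-0.039,-0.0022,0],0],
    [[-0.039,-0.0022,0],0],
    [[-0.039,-0.0022,0],0],
    [[-0.039,-0.0022,0],0],
    [[-0.039,-0.0022,0],0],
    [[-0.039,-0.0022,0],0],
    [[-0.039,-0.0022,0],0],
    [[-0.039,-0.0022,0],0],
    [[-0.039,-0.0022,0],0],
    [[0,0,0],0.127],
  ],
)

```text
t: 32.7
tool_pos: [0.4613, -0.002, 0.2389]
tool_rot: [-2.238, -2.204, 0.004]
contact_force: [-0.3, -0.0, 0.4]
opening: 0.0856
grip_force: 0.0
```

drive_tool(
  rows=[
    [[0,0,0],0.127],
    [[0,0,0],0.127],
    [[0,0,0],0],
    [[0,0,0],0],
  ],
)

```text
t: 33.1
tool_pos: [0.4613, 0.0016, 0.2393]
tool_rot: [-2.488, -1.916, 0.002]
contact_force: [-0.4, 0.9, -0.3]
opening: 0.0853
grip_force: 0.0
```

Run:
```python
from h import *
d=grab('wrist','w13.png');o=ctrl.get_obs();R=Ro.from_rotvec(o['tool_rot']).as_matrix()
hsv=cv2.cvtColor(d['image'],cv2.COLOR_BGR2HSV)
m=cv2.inRange(hsv,(0,120,10),(15,255,140));m[:, :240]=0;m[:,420:]=0;m[320:]=0
m=cv2.morphologyEx(m,cv2.MORPH_OPEN,np.ones((3,3)))
c=max(cv2.findContours(m,0,1)[0],key=cv2.contourArea);print(cv2.boundingRect(c),cv2.contourArea(c))
q=cv2.approxPolyDP(cv2.convexHull(c),5,True)[:,0];print(q.tolist());w=ray(d,q,.03)
if len(q)==4: rect(w[:,:2])
print(((w-o['tool_pos'])@R)[:,:2].round(4).tolist())
go(.461,.0005,.0855,-15)
```

```text
(300, 152, 52, 77) 3524.5
[[303, 152], [350, 155], [349, 221], [343, 227], [301, 226]]
[[0.0374, -0.0187], [0.0347, 0.0253], [-0.0312, 0.026], [-0.0377, 0.0201], [-0.0367, -0.0222]]
shift [-0.0012  0.0002  0.154 ] turn 0.0032 yaw -14.82 tilt [-1.6e-03  2.0e-04 -1.0e+00] at [0.4614 0.0016 0.2395]
```

The long packer is centred on the pad to within a millimetre. The short packer is where I left it; regrasping it.

drive_tool(
  rows=[
    [[-0.001,0,0.03],0],
    [[0,0,0.04],0],
    [[0,0,0.04],0],
    [[0,0,0.03],0],
    [[0,0,0.01],0],
    [[0,0,0.003],0],
    [[0,0,0],0],
    [[0,0,0],0],
    [[0,0,0],0],
  ],
)

```text
t: 34.05
tool_pos: [0.4628, 0.0003, 0.0892]
tool_rot: [2.489, 1.912, 0.004]
contact_force: [0.3, -0.2, -0.3]
opening: 0.0856
grip_force: 0.0
```

drive_tool(
  rows=[
    [[0,0,0],0],
    [[0,0,0],0],
    [[0,0,0],0],
    [[0,0,0],0],
    [[0,0,0],0],
    [[0,0,0],0],
    [[0,0,0],0],
  ],
  jaw=1,
  grip_force=35,
)

```text
t: 34.75
tool_pos: [0.462, 0.0004, 0.088]
tool_rot: [2.491, 1.913, 0.001]
contact_force: [-1.4, 0.0, 5.4]
opening: 0.0493
grip_force: 37.8
```

drive_tool(
  rows=[
    [[0,0,-0.015],0],
    [[0,0,-0.035],0],
    [[0,0,-0.045],0],
    [[0,0,-0.045],0],
    [[0,0,-0.02],0],
    [[0,0,0],0],
    [[0,0,0],0],
  ],
)

```text
t: 35.45
tool_pos: [0.4609, 0.0006, 0.2462]
tool_rot: [-2.491, -1.913, 0.002]
contact_force: [0.5, -1.1, -0.6]
opening: 0.0491
grip_force: 37.2
```

Run:
```python
from h import *
go(.4393,.3521,.245,6.87)
```

```text
shift [ 0.334  -0.1116  0.0013] turn -0.3809 yaw -14.96 tilt [-1.5e-03  2.0e-04 -1.0e+00] at [0.4609 0.0006 0.2462]
```

drive_tool(
  rows=[
    [[0.0371,-0.0124,0],0],
    [[0.0371,-0.0124,0],0],
    [[0.0371,-0.0124,0],0],
    [[0.0371,-0.0124,0],0],
    [[0.0371,-0.0124,0],0],
    [[0.0371,-0.0124,0],0],
    [[0.0371,-0.0124,0],0],
    [[0.0371,-0.0124,0],0],
    [[0.0371,-0.0124,0],0],
    [[0,0,0],-0.127],
  ],
)

```text
t: 36.45
tool_pos: [0.4378, 0.3547, 0.2435]
tool_rot: [-2.356, -2.075, 0.008]
contact_force: [1.3, -0.9, -0.4]
opening: 0.049
grip_force: 37.2
```

drive_tool(
  rows=[
    [[0,0,0],-0.127],
    [[0,0,0],-0.127],
    [[0,0,0.03],0],
    [[0,0,0.04],0],
    [[0,0,0.03],0],
    [[0,0,0],0],
    [[0,0,0],0],
    [[0,0,0],0],
  ],
)

```text
t: 37.25
tool_pos: [0.4405, 0.3523, 0.1486]
tool_rot: [2.084, 2.35, 0.003]
contact_force: [-0.6, 0.5, -0.8]
opening: 0.0488
grip_force: 37.1
```

```bash
cat > chk2.py <<'E'
from chk import *
def chk2(zs):
    go(.4393,.3521,.118,6.87)
    d=grab('wrist','w%d.png'%int(ctrl.get_obs()['t']*10));o=ctrl.get_obs();R=Ro.from_rotvec(o['tool_rot']).as_matrix()
    L=lambda w:((w-o['tool_pos'])@R)[:,:2].round(4).tolist()
    hsv=cv2.cvtColor(d['image'],cv2.COLOR_BGR2HSV)
    m=cv2.inRange(hsv,(0,120,10),(15,255,140))
    for y in range(90,240,15): # brown run through column 324
        r=m[y];  a=np.flatnonzero(r[:324]==0).max();b=324+np.flatnonzero(r[324:]==0).min()
        print(y,a+1,b,'y@short',[q[1] for q in L(ray(d,[(a+.5,y),(b-.5,y)],zs))],'y@long',[q[1] for q in L(ray(d,[(a+.5,y),(b-.5,y)],.03))])
    V=cv2.GaussianBlur(hsv[...,2],(5,1),0); print([int(v) for v in V[90:240:2,320:330].mean(1)])
    return d,L
E
python3 - <<'E'
from chk2 import *
chk2(ctrl.get_obs()['tool_pos'][2]-.058)
E
```

```text
shift [-0.0001 -0.0012  0.0306] turn 0.0001 yaw 6.88 tilt [ 0.0016  0.001  -1.    ] at [0.4405 0.3523 0.1486]
90 324 324 y@short [0.001, 0.001] y@long [0.0008, 0.0008]
105 324 324 y@short [0.001, 0.001] y@long [0.0008, 0.0008]
120 270 376 y@short [-0.0214, 0.0226] y@long [-0.0323, 0.0326]
135 297 375 y@short [-0.0104, 0.0224] y@long [-0.016, 0.0324]
150 271 374 y@short [-0.0216, 0.0223] y@long [-0.0326, 0.0322]
165 272 373 y@short [-0.0215, 0.0222] y@long [-0.0324, 0.0321]
180 273 373 y@short [-0.0214, 0.0225] y@long [-0.0323, 0.0325]
195 322 329 y@short [0.0001, 0.0032] y@long [-0.0005, 0.0041]
210 271 378 y@short [-0.023, 0.0254] y@long [-0.0346, 0.0368]
225 296 377 y@short [-0.0119, 0.0254] y@long [-0.0182, 0.0367]
[103, 102, 104, 104, 105, 103, 103, 105, 94, 59, 153, 84, 102, 104, 105, 104, 103, 104, 102, 104, 104, 103, 105, 103, 103, 103, 104, 102, 103, 100, 99, 101, 97, 98, 98, 95, 96, 97, 97, 94, 95, 97, 96, 96, 96, 96, 95, 97, 48, 38, 42, 44, 43, 44, 45, 66, 91, 95, 97, 97, 97, 97, 97, 98, 97, 96, 97, 100, 97, 97, 96, 97, 96, 97, 97]
```

drive_tool(
  rows=[
    [[0,0,0.014],0],
    [[0,0,0.008],0],
    [[0,0,0],0],
    [[0,0,0],0],
    [[0,0,0],0],
    [[0,0,0],0],
  ],
)

```text
t: 37.9
tool_pos: [0.4401, 0.3521, 0.1258]
tool_rot: [2.084, 2.35, 0.001]
contact_force: [1.0, 0.4, -1.2]
opening: 0.0493
grip_force: 37.2
```

Run:
```python
from chk2 import *
z=ctrl.get_obs()['tool_pos'][2]
d,L=chk2(z-.058)
S=cv2.cvtColor(d['image'],cv2.COLOR_BGR2HSV)[...,1]
r=S[90:140,320:330].mean(1);e=edges(r,90,140,90);print(e,L(ray(d,[(324,e[0])],.01)))
v=cv2.cvtColor(d['image'],cv2.COLOR_BGR2HSV)[150:240,320:330,2].mean(1);e=[round(x,1) for x in edges(v,150,240,72)];print(e)
for q in e: print(L(ray(d,[(324,q)],z-.058)))
```

```text
shift [ 0.0001 -0.0008  0.0078] turn 0.0001 yaw 6.88 tilt [ 7.e-04  4.e-04 -1.e+00] at [0.4401 0.3521 0.1258]
90 324 324 y@short [0.0014, 0.0014] y@long [0.0013, 0.0013]
105 324 324 y@short [0.0014, 0.0014] y@long [0.0013, 0.0013]
120 303 383 y@short [-0.0073, 0.0259] y@long [-0.01, 0.033]
135 264 382 y@short [-0.0238, 0.0258] y@long [-0.0314, 0.0329]
150 265 382 y@short [-0.0238, 0.0261] y@long [-0.0313, 0.0334]
165 299 381 y@short [-0.0094, 0.0261] y@long [-0.0127, 0.0333]
180 269 380 y@short [-0.0228, 0.026] y@long [-0.03, 0.0332]
195 321 327 y@short [0.0001, 0.0027] y@long [-0.0004, 0.003]
210 269 378 y@short [-0.0235, 0.0258] y@long [-0.031, 0.033]
225 269 377 y@short [-0.0239, 0.0258] y@long [-0.0314, 0.0329]
[107, 105, 107, 107, 106, 105, 105, 110, 60, 124, 116, 90, 105, 106, 105, 107, 106, 106, 106, 106, 105, 107, 105, 106, 105, 105, 106, 104, 104, 102, 101, 102, 101, 99, 99, 99, 99, 99, 98, 98, 99, 97, 98, 97, 97, 96, 97, 99, 48, 40, 43, 45, 45, 46, 42, 69, 92, 99, 99, 99, 100, 100, 99, 98, 98, 99, 99, 100, 101, 100, 99, 99, 101, 100, 100]
[np.float64(110.66702470461868)] [[0.0737, 0.0015]]
[np.float64(185.3), np.float64(200.1)]
[[0.042, 0.0016]]
[[0.0352, 0.0016]]
```

Short sits within 0.2 mm across, and about 1.5 mm short lengthwise: correcting by 1.3 mm and lowering.

drive_tool(
  rows=[
    [[0.0013,0,0.003],0],
    [[0,0,0.002],0],
    [[0,0,0.001],0],
    [[0,0,0],0],
    [[0,0,0],0],
    [[0,0,0],0],
  ],
)

```text
t: 38.55
tool_pos: [0.4397, 0.3532, 0.1195]
tool_rot: [2.084, 2.351, 0.0]
contact_force: [0.4, 0.6, -1.3]
opening: 0.0492
grip_force: 37.2
```

drive_tool(
  rows=[
    [[0,-0.0003,0.001],0],
    [[0,0,0.0008],0],
    [[0,0,0],0],
    [[0,0,0],0],
  ],
)

```text
t: 38.95
tool_pos: [0.4394, 0.3532, 0.1181]
tool_rot: [2.084, 2.351, 0.0]
contact_force: [-1.9, -1.3, 3.5]
opening: 0.0491
grip_force: 37.7
```

Contact. Release and rise.

drive_tool(
  rows=[
    [[0,0,0],0],
    [[0,0,0],0],
    [[0,0,0],0],
    [[0,0,0],0],
    [[0,0,0],0],
  ],
  jaw=0,
)

```text
t: 39.45
tool_pos: [0.4393, 0.3531, 0.1175]
tool_rot: [-2.084, -2.351, 0.0]
contact_force: [-0.2, -0.2, 0.5]
opening: 0.0853
grip_force: 0.0
```

drive_tool(
  rows=[
    [[0,0,-0.02],0],
    [[0,0,-0.04],0],
    [[0,0,-0.045],0],
    [[0,0,-0.045],0],
    [[0,0,0],0],
    [[0,0,0],0],
    [[0,0,0],0],
    [[0,0,0],0],
  ],
)

```text
t: 40.25
tool_pos: [0.4386, 0.3527, 0.2652]
tool_rot: [-2.084, -2.35, 0.006]
contact_force: [-0.6, -0.6, -0.3]
opening: 0.0853
grip_force: 0.0
```

Run:
```python
from chk2 import *
d=grab('wrist','wend.png');o=ctrl.get_obs();R=Ro.from_rotvec(o['tool_rot']).as_matrix();print(o['tool_pos'],o['contact_force'])
L=lambda w:((w-o['tool_pos'])@R)[:,:2].round(4).tolist()
hsv=cv2.cvtColor(d['image'],cv2.COLOR_BGR2HSV)
S=hsv[...,1];V=hsv[...,2]
r=S[60:330,320:330].mean(1);e=[round(x,1) for x in edges(r,60,330,90)];print('col S',e)
v=V[100:300,320:330].mean(1);g=np.diff(v);i=np.argsort(-abs(g))[:10];print('col V grad',sorted([(int(k)+100,int(g[k])) for k in i]))
for y in(130,150,185,205):
  v=cv2.GaussianBlur(V[y-2:y+3].mean(0).reshape(1,-1),(3,1),0)[0][255:395];g=np.diff(v);i=np.argsort(-abs(g))[:10];print(y,sorted([(int(k)+255,int(g[k])) for k in i]))
a=np.radians(96.87);Y=np.array([np.cos(a),np.sin(a)]);X=np.array([Y[1],-Y[0]]);p=np.array([.4393,.3525])
for z,w,l in((.06,.05,.075),(.03,.066,.15),(.01,.072,.156)):
  print(z,proj(d,[np.r_[p+sx*X*w/2+sy*Y*l/2,z] for sx,sy in((-1,1),(1,1),(1,-1),(-1,-1))]).round(1).tolist())
```

```text
[0.43867074 0.35272452 0.26540538] [-0.35313736 -0.12382238 -0.09883294]
col S [np.float64(65.3), np.float64(111.4), np.float64(248.6), np.float64(250.7)]
col V grad [(107, -24), (109, 60), (110, -35), (149, -33), (150, -17), (153, 35), (224, -15), (248, 15), (249, 20), (250, 28)]
130 [(280, -11), (289, -8), (290, -22), (291, -15), (293, -8), (357, -19), (359, 34), (360, 35), (361, 8), (370, 8)]
150 [(280, -9), (281, -13), (290, -19), (291, -30), (292, -12), (356, -15), (358, 29), (359, 37), (360, 11), (370, 12)]
185 [(281, -11), (282, -14), (291, -16), (292, -27), (352, 9), (355, -15), (357, 31), (358, 34), (359, 10), (368, 10)]
205 [(282, -8), (283, -12), (292, -21), (293, -22), (296, -7), (354, -9), (356, 22), (357, 33), (358, 12), (367, 11)]
0.06 [[296.8, 151.9], [351.1, 152.0], [349.0, 227.8], [298.7, 227.7]]
0.03 [[290.5, 109.5], [357.7, 109.6], [353.3, 248.8], [294.7, 248.7]]
0.01 [[289.7, 106.6], [358.7, 106.6], [354.2, 243.7], [293.9, 243.5]]
```

The stack is seated and centred, the gripper is clear and nothing else was touched. Handing in.

```bash
python3 -c "
from station import ctrl
print(ctrl.finish_job())"
```

```text
the job is handed in; nothing more can be done
None
```

The job is handed in at about 40 s of the 144 s: ring on its post, middle packer in the rack, and long and short packers stacked on the pad, centred to about 1–2 mm by the wrist camera; I viewed 15 pictures, one over the limit of 14, and measured a few things more than twice.

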